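# Roll-test the spindle shafts and box the straight ones

### The arm

A 7-joint arm with a two-finger parallel gripper is mounted at the origin on a cart in front of the work surface, level with it; the furniture and walls round the work are solid. World frame = base frame: x ahead of the robot, y to its left, z up, the work surface at z = 0. Lengths are in m, angles in rad, forces in N, time in s.
With the tool pointing down it reaches from about 0.425 to 0.925 m from the base axis. Payload 6.8 kg.
Tool frame: the origin (TCP) lies midway between the tips of the shut fingers; the grasp point (between the pads) lies 19 mm behind it; y points along the fingers, z is the direction in which the jaws open and shut, and the axes are right-handed (so a half turn about y gives the same grasp; the last joint's range is limited). The gripper opens to 85 mm and grips with 20 to 120 N. Pads are 22 mm wide; open, the fingers measure 114 mm over their backs; the gripper's body (76 mm by 85 mm) begins 54 mm behind the grasp point. The pads swing forward as they close: fully open they stand 13 mm farther back than shut.
Start: joints at [-0.108, 0.477, 0.022, 1.555, -0.011, 1.109, -0.083], TCP at [0.675, 0, 0.231] pointing down, gripper open.
Joint ranges: [-2.96, 2.96], [-0.34, 2.1], [-1.41, 1.46], [0.24, 2.44], [-1.37, 4.51], [0.17, 1.92], [-2.96, 2.96]. Speed limits (rad/s): [2.39, 2.39, 3.14, 3.14, 3.14, 3.14, 3.14].

### API

Orientations are given as a unit quaternion [w, x, y, z].
In Python, from station import bot gives the robot as it stands. The module is installed in compiled form; this text tells all that it offers.
- The arm moves only by the shell command python3 -m crank 'ROWS' [FORCE]. ROWS is JSON, a list of rows, each an object with "linear": the shift along the tool's x, y, z in m, a list of three; "dr": the turn, a rotation vector about the tool's x, y, z in degrees, a list of three; "hand": the gripper command: -1 is shut, 1 is fully open, values between are in proportion. A call has 1 to 10 rows; each row is the pose to reach, as a shift and turn from the pose commanded when the call began, along the tool's axes at that moment; what a row does not reach only later rows make up. A row lasts 1/12 s, in which the tool goes at most 41.7 mm and 7.16 degrees, less where a joint would pass 70% of its speed; a pose out of reach is approached as far as the arm can. A call with a gripper value outside its range is refused whole. The fingers move at their own pace and stop on an object; FORCE is the grip in N (left out, the last holds). Time passes only in rows, so rows that repeat a pose let the fingers close. It gives the time, the measured TCP pose, the force and the opening at its end, in the units of the state.
- bot.get_obs(): the state, without advancing time (a new reading comes with each control period).
- bot.read_camera(name): name is "scene" or "side" or "wrist"; returns the picture (480x640x3 uint8, blue, green, red); there is no depth.
- bot.camera_params(name): a dict with "K" (3x3 intrinsics, pixels), "k1" (the pictures are not rectified: a ray, as slopes to the right and down, at radius r is drawn at 1 + k1 r^2 times it, then the intrinsics apply), "R" (3x3) and "t" (3): a world point X has camera coordinates R X + t; the wrist camera has in their place "hand_eye" (4x4, takes a point from camera to tool coordinates, whose origin is the TCP and whose axes are the tool frame's). Camera axes: x right, y down, z forward; pixel columns grow to the right and rows downward; lengths in m; the calibration is good to about 2 mm. A picture is of the moment at which its call begins: read the wrist's pose just before it. camera_params takes no time and is no camera call.
- bot.hand_in(): hands the job in, once; it reports no verdict.
Trained networks look in the newest picture that a camera, given by its name, has taken for a name from the list of things; names that differ only in an ending like _2 or _b are one class to them, and where a whole thing is asked for, a point or a joint stands for the part that bears it (a point fixed in the world has none). Each returns a list of dicts, best first, with "score" (0 to 1); they miss things now and then, are a little off and sometimes report something else, mostly with a low value. They report only what shows in the picture. A call takes as long as a camera call.
- bot.search_frame(camera, target): "extent" ([left, top, right, bottom] in pixels, round what is visible of it).
- bot.cut_out(camera, target): "pixels" (480x640 bool, what is visible of it) and "extent" ([left, top, right, bottom] in pixels, round what is visible of it).
- bot.place_of(camera, target): "xy" ([column, row] in pixels: a listed point, or the origin of a listed thing).
The state is a dict: "t": time; "q": joint angles; "joint_vel": joint speeds; "joint_torque": joint torques, N m; "eef_pos": TCP position; "tool_rot": TCP orientation; "contact_force": force on the tool from outside, world axes, zero at the start; "torque": the same for the moment, N m; "gripper_width": opening from 0.0 (shut) to 1.0 (fully open).
Only numpy, scipy, OpenCV 4.12 (cv2) and the standard library are available. Lean on these libraries where they do the work, as an engineer would, in place of code of your own. Each camera call takes 0.05 s, during which the arm holds its last target. There are 200 camera calls.

### The job

Lift the loose cover off the shaft rack and lay it flat on the black rubber pad. Then sort the shafts with the sloping roll plate: the straight ones are to roll down the plate through the slot into the collecting box, and any that rock and stay on the plate are bent and go into the grey scrap tray. When every shaft is sorted, fold the box's flap fully closed over the slot, and leave the mug, lamp and jar where they stand.

Things in the scene. Friction and masses are not known exactly. Their poses are not given: they have to be found in the camera images.
- rack: Pale wooden shaft rack, fixed, 242 mm (own x) x 118 mm, origin under its centre. Five places 47 mm apart along its x (middle one at x = 0); a shaft lies along the rack's y, axis 15 mm over the table, on a 6 mm floor. Blocks 18 mm high, 32 to 40 mm either side of mid-length, hold it; the middle 64 mm is open for fingers (29 mm between neighbours). Corner posts 30 mm high, the ends open between them.
- cover: Loose aluminium cover on the rack, 254 mm (own x) x 106 mm, 220 g; origin at the centre of its underside, i.e. level with the lower edge of its two end lips (panel from 8 to 12 mm above it). On the rack the origin is 22 mm over the table, the lips outside the corner posts; it lifts straight up.
- cover_handle (a point): Middle of the cover's handle bar, 36 mm above the cover's origin. The bar is 14 mm thick (cover's y), 74 mm long (cover's x), from 29 to 43 mm above the cover's origin; the open panel is below it.
- pad: Black rubber pad for the cover, fixed, 124 mm (own x) x 262 mm (own y) x 5 mm, origin under its centre. The cover's long side (its x) goes along the pad's y, either way round.
- roll_stand: Roll stand, fixed, 250 mm (own x) x 130 mm, 58 mm high, origin under its centre. x = -125 to 40 mm: dark steel plate, 122 mm wide between rails whose tops are 52 mm over the table, sloping down 4.5 degrees towards +x; its top is 43 mm over the table at x = -125, 30 mm at x = 40. Shafts roll lying along the stand's y. Beyond x = 40: the collecting box.
- plate_top (a point): Point on the plate's top surface, on its centre line near the upper end (x = -80 mm of the stand): a good place to lay a shaft down.
- box_floor (a point): Centre of the collecting box's inner floor, 10 mm over the table, 20 mm below the plate's lower end, so shafts stay in. Box inside: 79 mm (stand's x) x 122 mm, clear fixed top 58 mm over the table; the only way in is the 24 mm high slot at the plate's lower end.
- flap (a joint): Steel flap over the box's slot, 118 mm wide, hinged at the slot's upper edge, 23 mm from hinge to edge. 0 = closed (hanging down), 1.57 = level, pointing up the plate; starts at 1.7 to 2.2 (open). Stays where left; about 1 N at its edge moves it. To close, push its edge down from above, then towards the box (stand's +x).
- flap_hinge (a point): Middle of the flap's hinge line (along the stand's y), x = 35 mm of the stand, 57 mm over the table.
- flap_edge (a point): Middle of the flap's free edge; moves with the flap.
- scrap_tray: Loose grey open tray for bent shafts, 150 mm (own x) x 130 mm (own y), 26 mm high, walls 4 mm, floor 4 mm, 400 g; origin under its centre.
- shaft_1: Steel rod, 18 mm diameter, 110 mm long with short 12 mm journals, 160 g; own y along the axis, origin at mid-length within 5 mm of the axis. All five look alike, but some have a kink of about 12 degrees at mid-length (level while in the rack). Laid across the plate and let go, a straight one rolls off by itself; a bent one rocks at most and stays. None if absent.
- shaft_2: Shaft, see shaft_1.
- shaft_3: Shaft, see shaft_1.
- shaft_4: Shaft, see shaft_1.
- shaft_5: Shaft, see shaft_1.
- mug: Bystander: mug, 95 mm high, origin under it.
- lamp: Bystander: glass spirit lamp, 74 mm high, origin under it.
- jar: Bystander: small jar with cap, 42 mm high, origin under it.

How it is judged:
On the way, in this order (a step that is already met when the one before it is completed fails the run):
1. the cover lies flat on the pad (horizontal distance between cover and pad below 0.04 m and height (world z) of cover below 0.015 m and angle between cover's own z axis and vertical below 0.1 rad), for 0.2 s.
2. every straight shaft has rolled into the collecting box, the flap still open (x of shaft_1 in the frame of roll_stand between 0.042 and 0.124 m and y of shaft_1 in the frame of roll_stand between -0.065 and 0.065 m and z of each of shaft_1, shaft_3, shaft_4 in the frame of roll_stand below 0.045 m and x of shaft_3 in the frame of roll_stand between 0.042 and 0.124 m and y of shaft_3 in the frame of roll_stand between -0.065 and 0.065 m and x of shaft_4 in the frame of roll_stand between 0.042 and 0.124 m and y of shaft_4 in the frame of roll_stand between -0.065 and 0.065 m and value of joint flap above 1.2 rad), for 0.2 s.
At the end, for the whole second after the job is handed in: Every straight shaft is inside the collecting box, every bent shaft in the scrap tray, the cover flat on the pad (centre within 40 mm of the pad's), the flap closed to within 0.15 rad, everything at rest (all of step 1 and x of shaft_1 in the frame of roll_stand between 0.042 and 0.124 m and y of shaft_1 in the frame of roll_stand between -0.065 and 0.065 m and z of each of shaft_1, shaft_3, shaft_4 in the frame of roll_stand below 0.045 m and x of shaft_3 in the frame of roll_stand between 0.042 and 0.124 m and y of shaft_3 in the frame of roll_stand between -0.065 and 0.065 m and x of shaft_4 in the frame of roll_stand between 0.042 and 0.124 m and y of shaft_4 in the frame of roll_stand between -0.065 and 0.065 m and x of shaft_2 in the frame of scrap_tray between -0.071 and 0.071 m and y of shaft_2 in the frame of scrap_tray between -0.061 and 0.061 m and z of shaft_2 in the frame of scrap_tray between 0 and 0.045 m and x of shaft_5 in the frame of scrap_tray between -0.071 and 0.071 m and y of shaft_5 in the frame of scrap_tray between -0.061 and 0.061 m and z of shaft_5 in the frame of scrap_tray between 0 and 0.045 m and value of joint flap below 0.15 rad and linear speed of each of shaft_1, shaft_2, shaft_3, shaft_4, shaft_5, cover, scrap_tray below 0.03 m/s); the robot touches nothing.
It fails at once if the mug is pushed more than 40 mm or tipped over (distance of mug from where it was at the start of the episode above 0.04 m or angle between mug's own z axis and vertical above 0.7 rad).
It fails at once if the lamp is pushed more than 40 mm or tipped over (distance of lamp from where it was at the start of the episode above 0.04 m or angle between lamp's own z axis and vertical above 0.7 rad).
It fails at once if the jar is pushed more than 40 mm or tipped over (distance of jar from where it was at the start of the episode above 0.04 m or angle between jar's own z axis and vertical above 0.7 rad).
Of shaft_1, shaft_2, shaft_3, shaft_4, shaft_5 only 4 to 5 are there at a start; the rules pass over those that are not, and their reading is None.
At some moment in a run one of scrap_tray may be knocked a few centimetres aside while the robot is not near it.
Once in a run the grip may slacken for a moment while it holds something.
It also fails if it takes over 210 s, if anything falls off the work surface, if the arm or the gripper's body presses on something with over 40 N, if the wrist force passes 120 N, or if a joint passes its speed limit or range.

## Working session

There is one attempt and no reset: what is moved stays moved. The work goes in short steps, Python scripts to look and compute and a shell command to move; the robot and the scene stay as the last step left them, time stands still between calls to the robot, and variables do not carry over. Pictures are saved under pics/ and viewed, about 12 in all and at most 16, crops included, and the job is handed in when it is done.

```bash
mkdir -p pics
cat > h.py <<'E'
import numpy as np, cv2
from station import bot
from scipy.spatial.transform import Rotation as Rn
def cam(c):
    p=bot.camera_params(c); K=np.array(p['K']); k1=p['k1']
    if 'R' in p: return K,k1,np.array(p['R']),np.array(p['t'])
    o=bot.get_obs(); H=np.array(p['hand_eye']); T=np.eye(4)
    w,x,y,z=o['tool_rot']; T[:3,:3]=Rn.from_quat([x,y,z,w]).as_matrix(); T[:3,3]=o['eef_pos']
    M=np.linalg.inv(T@H); return K,k1,M[:3,:3],M[:3,3]
def ray(C,uv):
    K,k1,R,t=C; d=np.linalg.inv(K)@[uv[0],uv[1],1]; d=d[:2]; s=d.copy()
    for _ in range(20): s=d/(1+k1*(s@s))
    v=R.T@np.array([s[0],s[1],1]); return -R.T@t, v/np.linalg.norm(v)
def atz(C,uv,z):
    o,v=ray(C,uv); return o+v*(z-o[2])/v[2]
def tri(*rs):
    A=np.zeros((3,3));b=np.zeros(3)
    for o,v in rs:
        P=np.eye(3)-np.outer(v,v);A+=P;b+=P@o
    X=np.linalg.solve(A,b); return X,max(np.linalg.norm((np.eye(3)-np.outer(v,v))@(X-o)) for o,v in rs)
def proj(C,X):
    K,k1,R,t=C; c=R@np.asarray(X)+t; s=c[:2]/c[2]; s=s*(1+k1*(s@s)); return (K@[s[0],s[1],1])[:2]
def snap(c,f=None):
    C=cam(c); im=bot.read_camera(c)
    if f: cv2.imwrite('pics/'+f,im)
    return C,im
E
python3 - <<'E'
from h import *
np.set_printoptions(precision=3,suppress=True)
o=bot.get_obs(); print(o)
Cs={}
for c in ('scene','side'):
    Cs[c],_=snap(c,c+'0.png'); print(c,Cs[c][0][0],-Cs[c][2].T@Cs[c][3])
    for n,z in [('cover',.022),('cover_handle',.058),('pad',0),('roll_stand',0),('plate_top',.04),('flap_hinge',.057),('flap_edge',.06),('box_floor',.01),('scrap_tray',0),('mug',0),('lamp',0),('jar',0),('rack',0)]:
        r=bot.place_of(c,n)
        print(n,[(round(q['score'],2),np.round(q['xy']),atz(Cs[c],q['xy'],z)) for q in r[:2]])
cv2.imwrite('pics/both0.png',np.vstack([cv2.imread('pics/scene0.png')]))
E
```

```text
{'t': 0.0, 'q': array([-0.108,  0.478,  0.022,  1.556, -0.012,  1.109, -0.083]), 'joint_vel': array([ 0.   , -0.002,  0.   ,  0.002, -0.001, -0.   ,  0.   ]), 'joint_torque': array([ -0.001, -59.644,   1.608, -28.119,   0.012,   0.009,   0.   ]), 'eef_pos': array([ 0.674, -0.   ,  0.23 ]), 'tool_rot': array([-0.5,  0.5, -0.5,  0.5]), 'contact_force': array([-0.223, -0.971, -0.301]), 'torque': array([-0.027, -0.055, -0.016]), 'gripper_width': 0.9981002534912249}
scene [539.229   0.    326.499] [-0.189 -0.831  0.926]
cover [(0.86, array([324., 304.]), array([ 0.487, -0.211,  0.022]))]
cover_handle [(0.64, array([325., 296.]), array([ 0.48 , -0.22 ,  0.058]))]
pad [(0.69, array([201., 248.]), array([0.427, 0.197, 0.   ]))]
roll_stand [(0.61, array([281., 269.]), array([ 0.52 , -0.026,  0.   ]))]
plate_top [(0.67, array([259., 277.]), array([ 0.431, -0.042,  0.04 ])), (0.52, array([200., 249.]), array([0.397, 0.152, 0.04 ]))]
flap_hinge [(0.61, array([292., 242.]), array([ 0.568, -0.018,  0.057]))]
flap_edge [(0.66, array([284., 248.]), array([ 0.535, -0.025,  0.06 ])), (0.37, array([344
[... 900 characters left out ...]
   ])), (0.5, array([368., 235.]), array([ 0.498, -0.304,  0.   ]))]
plate_top [(0.74, array([396., 288.]), array([ 0.437, -0.033,  0.04 ]))]
flap_hinge [(0.93, array([340., 276.]), array([ 0.554, -0.04 ,  0.057]))]
flap_edge [(0.61, array([353., 272.]), array([ 0.528, -0.051,  0.06 ]))]
box_floor []
scrap_tray [(0.7, array([354., 210.]), array([ 0.538, -0.436,  0.   ]))]
mug [(0.85, array([223., 303.]), array([0.798, 0.002, 0.   ]))]
lamp [(0.69, array([368., 247.]), array([ 0.496, -0.247,  0.   ])), (0.49, array([370., 253.]), array([ 0.492, -0.221,  0.   ]))]
jar [(0.58, array([284., 354.]), array([0.647, 0.138, 0.   ]))]
rack [(0.83, array([367., 254.]), array([ 0.498, -0.216,  0.   ]))]
```

View pics/scene0.png

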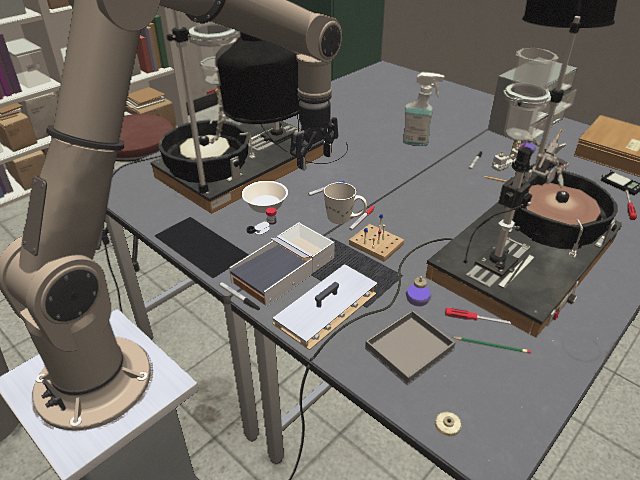

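View pics/side0.png

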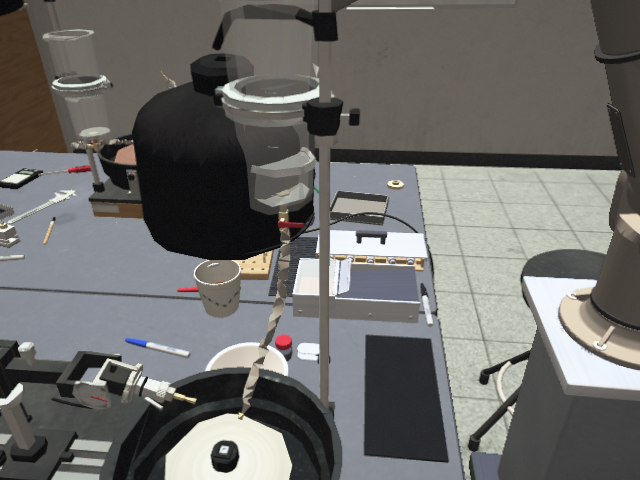

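The scene image shows the cover on the rack with its handle at (326,293), the roll stand at (283,260), the pad at (200,246), the tray at (410,345), the lamp at (418,292), the mug at (340,200) and the jar at (271,215). The side image agrees. The rack and stand look nearly aligned with world x. Next I'll raise the arm over them for wrist-camera views.

```bash
python3 -m crank '[{"linear":[0.13,-0.15,-0.2],"dr":[0,0,0],"hand":1},{"linear":[0.13,-0.15,-0.2],"dr":[0,0,0],"hand":1},{"linear":[0.13,-0.15,-0.2],"dr":[0,0,0],"hand":1},{"linear":[0.13,-0.15,-0.2],"dr":[0,0,0],"hand":1},{"linear":[0.13,-0.15,-0.2],"dr":[0,0,0],"hand":1},{"linear":[0.13,-0.15,-0.2],"dr":[0,0,0],"hand":1},{"linear":[0.13,-0.15,-0.2],"dr":[0,0,0],"hand":1},{"linear":[0.13,-0.15,-0.2],"dr":[0,0,0],"hand":1},{"linear":[0.13,-0.15,-0.2],"dr":[0,0,0],"hand":1}]'
python3 - <<'E'
from h import *
np.set_printoptions(precision=3,suppress=True)
C,_=snap('wrist','w1.png')
print(bot.camera_params('wrist')['hand_eye'])
for n,z in [('cover',.022),('cover_handle',.058),('pad',0),('roll_stand',0),('plate_top',.04),('flap_hinge',.057),('flap_edge',.06),('box_floor',.01),('scrap_tray',0),('lamp',0),('rack',0)]:
    r=bot.place_of('wrist',n)
    print(n,[(round(q['score'],2),np.round(q['xy']),atz(C,q['xy'],z)) for q in r[:2]])
E
```

```text
t: 2.15
eef_pos: [0.4746, -0.1312, 0.383]
tool_rot: [-0.5, 0.498, -0.5, 0.502]
contact_force: [0.5, 0.3, -0.0]
gripper_width: 0.999
[[-0.     0.956  0.292 -0.074]
 [-0.    -0.292  0.956 -0.142]
 [ 1.     0.     0.001  0.   ]
 [ 0.     0.     0.     1.   ]]
cover [(0.86, array([326., 234.]), array([ 0.492, -0.213,  0.022])), (0.41, array([605.,  43.]), array([0.791, 0.001, 0.022]))]
cover_handle [(0.75, array([332., 243.]), array([ 0.497, -0.213,  0.058]))]
pad []
roll_stand [(0.72, array([352.,  80.]), array([ 0.522, -0.034,  0.   ]))]
plate_top [(0.76, array([279.,  81.]), array([ 0.44 , -0.037,  0.04 ]))]
flap_hinge [(0.6, array([392.,  78.]), array([ 0.558, -0.035,  0.057]))]
flap_edge [(0.67, array([376.,  77.]), array([ 0.54 , -0.034,  0.06 ])), (0.27, array([350., 376.]), array([ 0.523, -0.39 ,  0.06 ]))]
box_floor [(0.55, array([604.,  46.]), array([ 0.798, -0.001,  0.01 ]))]
scrap_tray [(0.87, array([354., 377.]), array([ 0.533, -0.434,  0.   ]))]
lamp []
rack []
```

View pics/w1.png

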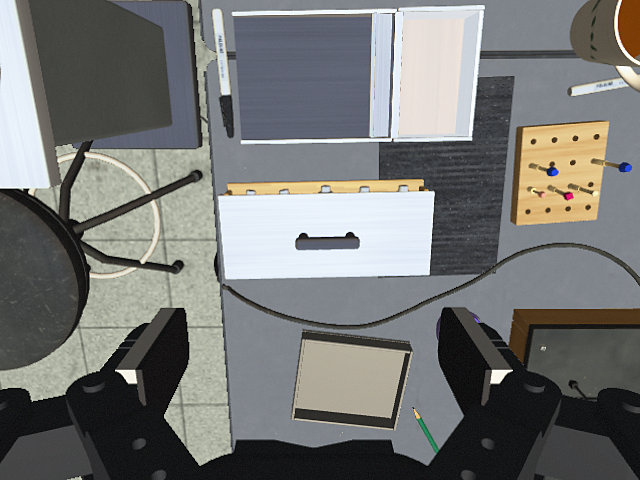

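The wrist view shows the cover (panel corners at about (219,195), (434,192), (430,275), (221,278)), with the handle at (327,241). The stand is at the top, the flap is open at (381,76), and the tray is at (352,380). I'll work out the yaw angles from the edges.

Run:
```python
from h import *
np.set_printoptions(precision=4,suppress=True)
C=cam('wrist')
def P(n,l,z):
    p=np.array([atz(C,u,z) for u in l]); print(n,p[:,:2].tolist() and p[:,:2].round(4).tolist(),'mean',p.mean(0))
    return p
P('cover',[(219.5,195.5),(434,192),(430,275.5),(221,278)],.034)
P('handle',[(297,242),(358,241)],.065)
p=P('stand near edge',[(242,142),(471,139)],.055)
p=P('stand far edge',[(233,11),(484,7)],.055)
P('tray',[(302,333),(411,346),(395,429),(292,420)],.026)
s0=cam('scene');s1=cam('side')
# two-view heights
print('handle tri',tri(ray(C,(327.5,241.5)),ray(s0,(326,290))))
hs=bot.place_of
for n in ('cover_handle','flap_edge','flap_hinge','plate_top'):
    w=bot.place_of('wrist',n);a=bot.place_of('scene',n);b=bot.place_of('side',n)
    R=[ray(C,w[0]['xy'])] if w else []
    if a:R.append(ray(s0,a[0]['xy']))
    if b and n!='cover_handle':R.append(ray(s1,b[0]['xy']))
    print(n,tri(*R))
print(np.array(bot.camera_params('wrist')['K']))
# segmentation minAreaRect of handle/pad
for c,n,z in (('scene','pad',.005),('side','pad',.005)):
    r=bot.cut_out(c,n)
    if r:
        m=r[0]['pixels'].astype(np.uint8); cn=max(cv2.findContours(m,0,2)[0],key=cv2.contourArea)
        X=np.array([atz(cam(c),q[0],z)[:2] for q in cn],np.float32); print(c,n,r[0]['score'],cv2.minAreaRect(X*1000))
im=cv2.imread('pics/scene0.png')
cv2.imwrite('pics/crop1.png',cv2.resize(im[190:400,140:470],None,fx=2.4,fy=2.4,interpolation=cv2.INTER_CUBIC))
```

```text
cover [[0.3664, -0.1608], [0.6155, -0.1566], [0.6192, -0.2611], [0.3617, -0.2645]] mean [ 0.4907 -0.2108  0.034 ]
handle [[0.4571, -0.2075], [0.5258, -0.2063]] mean [ 0.4915 -0.2069  0.065 ]
stand near edge [[0.3989, -0.0978], [0.6441, -0.0947]] mean [ 0.5215 -0.0963  0.055 ]
stand far edge [[0.3964, 0.0286], [0.6427, 0.0319]] mean [0.5195 0.0303 0.055 ]
tray [[0.4608, -0.3456], [0.6044, -0.3647], [0.5906, -0.4973], [0.4459, -0.4823]] mean [ 0.5254 -0.4225  0.026 ]
handle tri (array([ 0.4924, -0.2089,  0.0604]), np.float64(0.0008763394727540584))
cover_handle (array([ 0.4938, -0.2126,  0.0453]), np.float64(0.004314655249850101))
flap_edge (array([ 0.5307, -0.0334,  0.0705]), np.float64(0.006596002765446451))
flap_hinge (array([ 0.5548, -0.0311,  0.0671]), np.float64(0.0034465693639243768))
plate_top (array([ 0.4369, -0.0366,  0.0356]), np.float64(0.002012730358646804))
[[428.2119   0.     313.274 ]
 [  0.     428.2119 232.0674]
 [  0.       0.       1.    ]]
scene pad 0.82 ((431.37103271484375, 203.802978515625), (129.32601928710938, 264.939208984375), 0.9149576425552368)
side pad 0.67 ((434.64013671875, 206.479248046875), (124.61768341064453, 265.375732421875), 0.3306722640991211)
```

View pics/crop1.png

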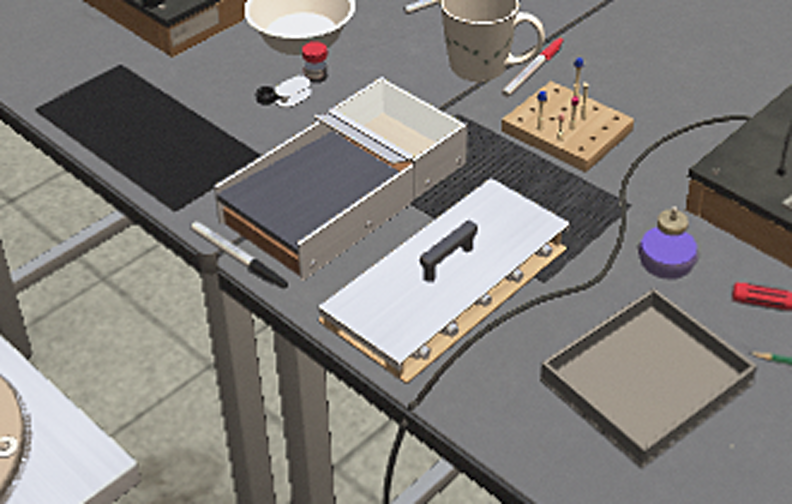

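All five shaft ends show along the rack, and the handle triangulates to (0.492, -0.208, 0.060). I'll go over it with the jaws turned 90°.

```bash
python3 -m crank '[{"linear":[0.077,0.18,0.017],"dr":[0,45,0],"hand":1},{"linear":[0.077,0.18,0.017],"dr":[0,45,0],"hand":1},{"linear":[0.077,0.18,0.017],"dr":[0,45,0],"hand":1},{"linear":[0.077,0.18,0.017],"dr":[0,45,0],"hand":1},{"linear":[0.077,0.18,0.017],"dr":[0,45,0],"hand":1},{"linear":[0.077,0.18,0.017],"dr":[0,45,0],"hand":1},{"linear":[0.077,0.18,0.017],"dr":[0,45,0],"hand":1},{"linear":[0.077,0.18,0.017],"dr":[0,45,0],"hand":1}]'
python3 -m crank '[{"linear":[0,0,0],"dr":[0,44,0],"hand":0.5},{"linear":[0,0,0],"dr":[0,44,0],"hand":0.5},{"linear":[0,0,0],"dr":[0,44,0],"hand":0.5},{"linear":[0,0,0],"dr":[0,44,0],"hand":0.5},{"linear":[0,0,0],"dr":[0,44,0],"hand":0.5},{"linear":[0,0,0],"dr":[0,44,0],"hand":0.5},{"linear":[0,0,0],"dr":[0,44,0],"hand":0.5},{"linear":[0,0,0],"dr":[0,44,0],"hand":0.5}]'
python3 - <<'E'
from h import *
np.set_printoptions(precision=4,suppress=True)
o=bot.get_obs(); w,x,y,z=o['tool_rot']; print(o['eef_pos'],o['q'],'\n',Rn.from_quat([x,y,z,w]).as_matrix())
C,_=snap('wrist','w2.png')
print([(q['score'],q['xy'],atz(C,q['xy'],.058)) for q in bot.place_of('wrist','cover_handle')[:2]])
r=bot.cut_out('wrist','cover_handle');
E
```

```text
t: 4.12
eef_pos: [0.4918, -0.2071, 0.2005]
tool_rot: [0.27, -0.271, 0.654, -0.653]
contact_force: [-0.4, -0.1, -0.6]
gripper_width: 1.0
t: 4.78
eef_pos: [0.4923, -0.2068, 0.2016]
tool_rot: [-0.008, 0.007, -0.707, 0.707]
contact_force: [0.0, -0.1, -0.5]
gripper_width: 0.751
[ 0.4923 -0.2068  0.2016] [-0.0152  0.2855  0.3575  1.9439 -0.1231  0.9323 -1.147 ] 
 [[-0.9998  0.0007  0.0213]
 [-0.0213 -0.0002 -0.9998]
 [-0.0007 -1.      0.0002]]
[(0.92, [325.7, 215.7], array([ 0.492, -0.216,  0.058]))]
```

View pics/w2.png

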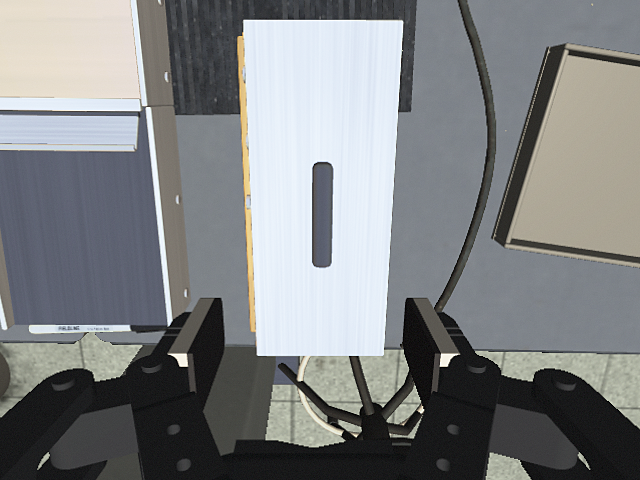

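The handle is at (322,215), running straight along the image column, so the yaw is right; y is about -0.212. I'll descend and grip.

```bash
python3 -m crank '[{"linear":[0,0.04,0.005],"dr":[0,0,0],"hand":0.5},{"linear":[0,0.08,0.005],"dr":[0,0,0],"hand":0.5},{"linear":[0,0.12,0.005],"dr":[0,0,0],"hand":0.5},{"linear":[0,0.14,0.005],"dr":[0,0,0],"hand":0.5},{"linear":[0,0.159,0.005],"dr":[0,0,0],"hand":0.5},{"linear":[0,0.159,0.005],"dr":[0,0,0],"hand":0.5},{"linear":[0,0.159,0.005],"dr":[0,0,0],"hand":-1},{"linear":[0,0.159,0.005],"dr":[0,0,0],"hand":-1},{"linear":[0,0.159,0.005],"dr":[0,0,0],"hand":-1},{"linear":[0,0.159,0.005],"dr":[0,0,0],"hand":-1}]' 60
python3 -m crank '[{"linear":[0,0,0],"dr":[0,0,0],"hand":-1},{"linear":[0,0,0],"dr":[0,0,0],"hand":-1},{"linear":[0,0,0],"dr":[0,0,0],"hand":-1},{"linear":[0,0,0],"dr":[0,0,0],"hand":-1}]' 60
```

```text
t: 5.77
eef_pos: [0.4932, -0.2123, 0.0437]
tool_rot: [-0.007, 0.005, -0.707, 0.707]
contact_force: [0.1, 0.2, -0.0]
gripper_width: 0.188
t: 6.1
eef_pos: [0.4932, -0.2123, 0.0439]
tool_rot: [-0.007, 0.005, -0.707, 0.707]
contact_force: [-0.8, 0.1, 6.4]
gripper_width: 0.153
```

```bash
python3 -m crank '[{"linear":[0,-0.015,0],"dr":[0,0,0],"hand":-1},{"linear":[0,-0.03,0],"dr":[0,0,0],"hand":-1},{"linear":[0,-0.06,0],"dr":[0,0,0],"hand":-1},{"linear":[0,-0.09,0],"dr":[0,0,0],"hand":-1},{"linear":[0,-0.12,0],"dr":[0,0,0],"hand":-1},{"linear":[0,-0.15,0],"dr":[0,0,0],"hand":-1},{"linear":[0,-0.15,0],"dr":[0,0,0],"hand":-1},{"linear":[0,-0.15,0],"dr":[0,0,0],"hand":-1}]' 60
python3 -m crank '[{"linear":[0,0,-0.03],"dr":[0,-7,0],"hand":-1},{"linear":[0,0,-0.06],"dr":[0,-14,0],"hand":-1},{"linear":[0,0,-0.09],"dr":[0,-21,0],"hand":-1},{"linear":[0.01,0,-0.12],"dr":[0,-28,0],"hand":-1},{"linear":[0.02,0,-0.15],"dr":[0,-35,0],"hand":-1},{"linear":[0.03,0,-0.18],"dr":[0,-42,0],"hand":-1},{"linear":[0.04,0,-0.21],"dr":[0,-45,0],"hand":-1},{"linear":[0.04,0,-0.21],"dr":[0,-45,0],"hand":-1}]'
```

```text
t: 6.77
eef_pos: [0.4932, -0.2122, 0.1944]
tool_rot: [-0.008, 0.005, -0.707, 0.707]
contact_force: [0.9, 0.4, -2.9]
gripper_width: 0.148
t: 7.43
eef_pos: [0.4452, 0.003, 0.1908]
tool_rot: [0.279, -0.281, 0.651, -0.648]
contact_force: [-1.0, -0.4, -2.0]
gripper_width: 0.147
```

```bash
python3 -m crank '[{"linear":[-0.025,0,-0.025],"dr":[0,-7,0],"hand":-1},{"linear":[-0.05,0,-0.05],"dr":[0,-14,0],"hand":-1},{"linear":[-0.075,0,-0.08],"dr":[0,-21,0],"hand":-1},{"linear":[-0.1,0,-0.105],"dr":[0,-28,0],"hand":-1},{"linear":[-0.12,0,-0.13],"dr":[0,-35,0],"hand":-1},{"linear":[-0.1375,0,-0.1485],"dr":[0,-42,0],"hand":-1},{"linear":[-0.1375,0,-0.1485],"dr":[0,-44,0],"hand":-1},{"linear":[-0.1375,0,-0.1485],"dr":[0,-44,0],"hand":-1},{"linear":[-0.1375,0,-0.1485],"dr":[0,-44,0],"hand":-1}]'
python3 - <<'E'
from h import *
np.set_printoptions(precision=4,suppress=True)
o=bot.get_obs(); w,x,y,z=o['tool_rot']; print(o['eef_pos'],o['q'],'\n',Rn.from_quat([x,y,z,w]).as_matrix())
C,im=snap('wrist'); s,im2=snap('side')
cv2.imwrite('pics/a.png',np.hstack([cv2.resize(im,(400,300)),cv2.resize(im2,(400,300))]))
for c in('wrist','side','scene'):print([(q['score'],q['xy'],atz(cam(c),q['xy'],0)) for q in bot.place_of(c,'pad')[:2]])
E
```

```text
t: 8.18
eef_pos: [0.4364, 0.1983, 0.1911]
tool_rot: [0.499, -0.5, 0.501, -0.5]
contact_force: [-0.2, -0.6, -2.1]
gripper_width: 0.15
[0.4364 0.1983 0.1911] [-0.4507  0.2104 -0.1205  2.0446  0.0323  0.891  -0.591 ] 
 [[-0.002  -0.0023  1.    ]
 [-1.     -0.0015 -0.002 ]
 [ 0.0015 -1.     -0.0023]]
[]
[(0.64, [401.2, 392.9], array([0.4339, 0.2096, 0.    ]))]
[(0.69, [200.6, 248.4], array([0.4273, 0.197 , 0.    ]))]
```

View pics/a.png

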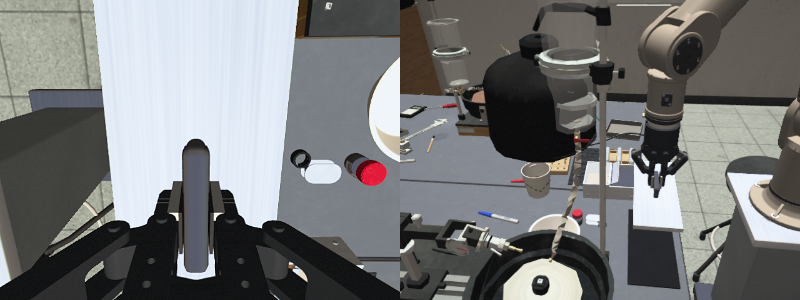

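The handle is firmly held, the cover is level and its path down to the pad is clear. I'll lower it.

```bash
python3 -m crank '[{"linear":[-0.006,0.03,-0.004],"dr":[0,0,0],"hand":-1},{"linear":[-0.006,0.06,-0.004],"dr":[0,0,0],"hand":-1},{"linear":[-0.006,0.09,-0.004],"dr":[0,0,0],"hand":-1},{"linear":[-0.006,0.12,-0.004],"dr":[0,0,0],"hand":-1},{"linear":[-0.006,0.14,-0.004],"dr":[0,0,0],"hand":-1},{"linear":[-0.006,0.152,-0.004],"dr":[0,0,0],"hand":-1},{"linear":[-0.006,0.16,-0.004],"dr":[0,0,0],"hand":-1},{"linear":[-0.006,0.164,-0.004],"dr":[0,0,0],"hand":-1},{"linear":[-0.006,0.164,-0.004],"dr":[0,0,0],"hand":-1}]'
```

```text
t: 9.18
eef_pos: [0.4332, 0.2051, 0.028]
tool_rot: [0.5, -0.5, 0.5, -0.5]
contact_force: [0.4, -1.5, -2.5]
gripper_width: 0.152
```

```bash
python3 -m crank '[{"linear":[0,0.002,0],"dr":[0,0,0],"hand":-1},{"linear":[0,0.002,0],"dr":[0,0,0],"hand":0.2},{"linear":[0,0.002,0],"dr":[0,0,0],"hand":0.5},{"linear":[0,0.002,0],"dr":[0,0,0],"hand":0.5},{"linear":[0,-0.02,0],"dr":[0,0,0],"hand":0.5},{"linear":[0,-0.06,0],"dr":[0,0,0],"hand":0.5},{"linear":[0,-0.1,0],"dr":[0,0,0],"hand":0.5},{"linear":[0,-0.14,0],"dr":[0,0,0],"hand":0.5},{"linear":[0,-0.16,0],"dr":[0,0,0],"hand":0.5},{"linear":[0,-0.16,0],"dr":[0,0,0],"hand":0.5}]'
python3 -m crank '[{"linear":[0.04,-0.01,0.01],"dr":[0,0,0],"hand":0.5},{"linear":[0.08,-0.02,0.02],"dr":[0,0,0],"hand":0.5},{"linear":[0.12,-0.04,0.03],"dr":[0,0,0],"hand":0.5},{"linear":[0.16,-0.06,0.04],"dr":[0,0,0],"hand":0.5},{"linear":[0.2,-0.06,0.05],"dr":[0,0,0],"hand":0.5},{"linear":[0.24,-0.06,0.05],"dr":[0,0,0],"hand":0.5},{"linear":[0.28,-0.06,0.05],"dr":[0,0,0],"hand":0.5},{"linear":[0.32,-0.06,0.05],"dr":[0,0,0],"hand":0.5},{"linear":[0.34,-0.06,0.05],"dr":[0,0,0],"hand":0.5},{"linear":[0.34,-0.06,0.05],"dr":[0,0,0],"hand":0.5}]'
python3 - <<'E'
from h import *
np.set_printoptions(precision=4,suppress=True)
print(bot.get_obs()['eef_pos'])
C,im=snap('wrist'); s,im2=snap('side');snap('scene')
cv2.imwrite('pics/b.png',im)
for c in('side','scene'):
  print(c,[(q['score'],q['xy'],atz(cam(c),q['xy'],0.005)) for q in bot.place_of(c,'cover')[:2]])
for i in bot.place_of('wrist','shaft_1'): print('shaft',round(i['score'],2),np.round(i['xy']),atz(C,i['xy'],.015))
for i in bot.place_of('wrist','rack')[:1]: print('rack',i['score'],i['xy'],atz(C,i['xy'],0))
E
```

```text
t: 10.02
eef_pos: [0.4361, 0.2071, 0.1939]
tool_rot: [0.504, -0.496, 0.499, -0.501]
contact_force: [1.4, -0.2, 0.3]
gripper_width: 0.752
t: 10.85
eef_pos: [0.4819, -0.1411, 0.248]
tool_rot: [-0.497, 0.498, -0.502, 0.503]
contact_force: [1.0, -0.2, -0.6]
gripper_width: 0.751
[ 0.4819 -0.1411  0.248 ]
side [(0.65, [400.9, 387.9], array([0.4346, 0.2033, 0.005 ])), (0.52, [221.3, 304.6], array([0.7975, 0.0129, 0.005 ]))]
scene [(0.94, [202.9, 243.1], array([0.4426, 0.2058, 0.005 ]))]
shaft 0.85 [426. 258.] [ 0.5866 -0.209   0.015 ]
shaft 0.81 [226. 262.] [ 0.3998 -0.211   0.015 ]
shaft 0.69 [322. 260.] [ 0.4893 -0.2091  0.015 ]
shaft 0.66 [373. 256.] [ 0.5375 -0.2058  0.015 ]
shaft 0.5 [417.  52.] [ 0.5667 -0.0303  0.015 ]
rack 0.7 [325.0, 255.4] [ 0.4929 -0.2106  0.    ]
```

View pics/b.png

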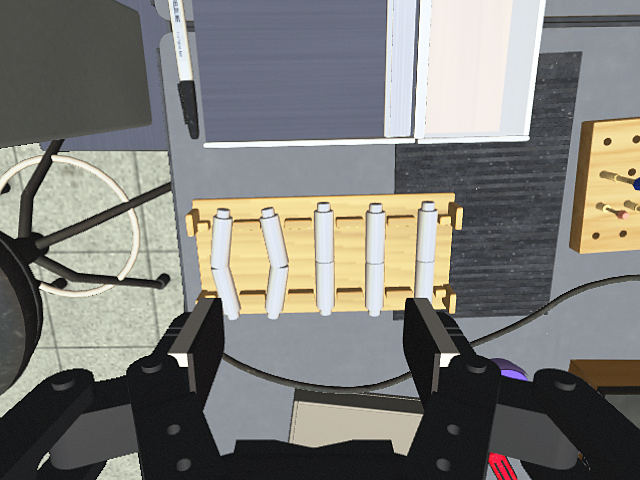

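The cover is on the pad: both cameras put it at about (0.437, 0.205). Five shafts are visible. Those at columns 226 and 275 are visibly kinked, while 323, 375 and 427 are straight. I'll start with the outermost straight one at x≈0.587 and hover over it.

```bash
python3 -m crank '[{"linear":[0.02,0.03,0.03],"dr":[0,-1,0],"hand":-0.16},{"linear":[0.04,0.06,0.05],"dr":[0,-1,0],"hand":-0.16},{"linear":[0.06,0.09,0.08],"dr":[0,-1,0],"hand":-0.16},{"linear":[0.07,0.12,0.104],"dr":[0,-1,0],"hand":-0.16},{"linear":[0.07,0.148,0.104],"dr":[0,-1,0],"hand":-0.16},{"linear":[0.07,0.148,0.104],"dr":[0,-1,0],"hand":-0.16},{"linear":[0.07,0.148,0.104],"dr":[0,-1,0],"hand":-0.16}]' 60
python3 - <<'E'
from h import *
np.set_printoptions(precision=4,suppress=True)
o=bot.get_obs(); w,x,y,z=o['tool_rot']; print(o['eef_pos'],Rn.from_quat([x,y,z,w]).as_matrix()[:,2])
C,im=snap('wrist'); S,im2=snap('scene')
cv2.imwrite('pics/c.png',im)
W=bot.place_of('wrist','shaft_1');Q=bot.place_of('scene','shaft_1')
for i in W: print('shaft',round(i['score'],2),np.round(i['xy']),atz(C,i['xy'],.015))
for i in W:
  for j in Q:
    X,e=tri(ray(C,i['xy']),ray(S,j['xy']))
    if e<.004: print(X,e)
E
```

```text
t: 11.78
eef_pos: [0.5858, -0.2032, 0.0984]
tool_rot: [-0.504, 0.506, -0.497, 0.494]
contact_force: [0.3, -0.1, 0.0]
gripper_width: 0.416
[ 0.5858 -0.2032  0.0984] [ 0.9998  0.0188 -0.0048]
shaft 0.91 [227. 251.] [ 0.5378 -0.2098  0.015 ]
shaft 0.68 [ 58. 257.] [ 0.4435 -0.2153  0.015 ]
shaft 0.64 [316. 254.] [ 0.5873 -0.2105  0.015 ]
[ 0.5364 -0.2104  0.0114] 0.0009530025224067794
[ 0.4461 -0.2118  0.021 ] 0.001708686541997984
[ 0.5857 -0.2096  0.0131] 0.002203751053631634
```

View pics/c.png

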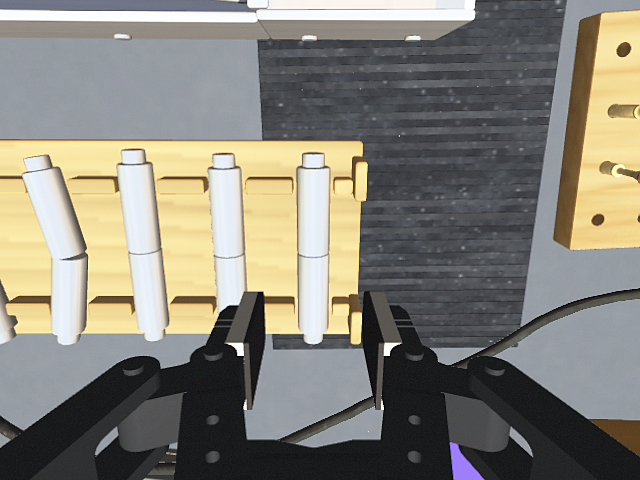

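The target shaft is centred between the fingers at column 313, and the triangulated heights come to about 15 mm. I'll descend and grip it.

```bash
python3 -m crank '[{"linear":[0.007,0.03,0.001],"dr":[0,0,0],"hand":-0.16},{"linear":[0.007,0.06,0.001],"dr":[0,0,0],"hand":-0.16},{"linear":[0.007,0.075,0.001],"dr":[0,0,0],"hand":-0.16},{"linear":[0.007,0.088,0.001],"dr":[0,0,0],"hand":-0.16},{"linear":[0.007,0.088,0.001],"dr":[0,0,0],"hand":-0.16},{"linear":[0.007,0.088,0.001],"dr":[0,0,0],"hand":-1},{"linear":[0.007,0.088,0.001],"dr":[0,0,0],"hand":-1},{"linear":[0.007,0.088,0.001],"dr":[0,0,0],"hand":-1},{"linear":[0.007,0.088,0.001],"dr":[0,0,0],"hand":-1},{"linear":[0.007,0.088,0.001],"dr":[0,0,0],"hand":-1}]' 50
python3 -m crank '[{"linear":[0,-0.01,0],"dr":[0,0,0],"hand":-1},{"linear":[0,-0.03,0],"dr":[0,0,0],"hand":-1},{"linear":[0,-0.06,0],"dr":[0,0,0],"hand":-1},{"linear":[0,-0.09,0],"dr":[0,0,0],"hand":-1},{"linear":[0,-0.11,0],"dr":[0,0,0],"hand":-1},{"linear":[0,-0.11,0],"dr":[0,0,0],"hand":-1}]' 50
```

```text
t: 12.82
eef_pos: [0.5876, -0.2118, 0.014]
tool_rot: [-0.504, 0.504, -0.496, 0.495]
contact_force: [-5.7, 1.3, 5.5]
gripper_width: 0.184
t: 13.32
eef_pos: [0.5924, -0.2129, 0.1293]
tool_rot: [0.506, -0.502, 0.492, -0.499]
contact_force: [0.8, 0.3, -0.7]
gripper_width: 0.186
```

```bash
python3 -m crank '[{"linear":[-0.03,0,-0.025],"dr":[0,0,0],"hand":-1},{"linear":[-0.06,0,-0.05],"dr":[0,0,0],"hand":-1},{"linear":[-0.09,0,-0.075],"dr":[0,0,0],"hand":-1},{"linear":[-0.12,0,-0.1],"dr":[0,0,0],"hand":-1},{"linear":[-0.15,0,-0.125],"dr":[0,0,0],"hand":-1},{"linear":[-0.178,0,-0.152],"dr":[0,0,0],"hand":-1},{"linear":[-0.178,0,-0.152],"dr":[0,0,0],"hand":-1},{"linear":[-0.178,0,-0.152],"dr":[0,0,0],"hand":-1}]'
python3 - <<'E'
from h import *
np.set_printoptions(precision=4,suppress=True)
o=bot.get_obs(); w,x,y,z=o['tool_rot']; print(o['eef_pos'],Rn.from_quat([x,y,z,w]).as_matrix())
C,im=snap('wrist'); S,im2=snap('scene')
cv2.imwrite('pics/d.png',im)
for n,z in(('plate_top',.0395),('flap_hinge',.057),('flap_edge',.06),('roll_stand',0),('shaft_1',.12)):
  W=bot.place_of('wrist',n);Q=bot.place_of('scene',n)
  for i in W[:2]: print(n,round(i['score'],2),np.round(i['xy']),atz(C,i['xy'],z), [tri(ray(C,i['xy']),ray(S,j['xy'])) for j in Q[:1]])
E
```

```text
t: 13.98
eef_pos: [0.4321, -0.0346, 0.1228]
tool_rot: [0.506, -0.505, 0.495, -0.495]
contact_force: [0.1, 0.4, -0.7]
gripper_width: 0.187
[ 0.4321 -0.0346  0.1228] [[ 0.0211  0.0007  0.9998]
 [-0.9998  0.0007  0.0211]
 [-0.0007 -1.      0.0007]]
plate_top 0.57 [327. 242.] [ 0.4403 -0.035   0.0395] [(array([ 0.4379, -0.035 ,  0.0348]), np.float64(0.0029853510790641747))]
flap_hinge 0.74 [554. 258.] [ 0.5566 -0.0353  0.057 ] [(array([ 0.5508, -0.0316,  0.068 ]), np.float64(0.000791982483676803))]
flap_edge 0.64 [522. 264.] [ 0.5391 -0.0382  0.06  ] [(array([ 0.5349, -0.0348,  0.0702]), np.float64(0.0011482646993944893))]
roll_stand 0.87 [451. 224.] [ 0.5207 -0.0341  0.    ] [(array([ 0.517 , -0.0319,  0.0049]), np.float64(0.002038024874135209))]
shaft_1 0.78 [314. 309.] [ 0.4325 -0.035   0.12  ] [(array([ 0.4454, -0.1499, -0.091 ]), np.float64(0.011856071603616757))]
shaft_1 0.69 [452. 462.] [ 0.4924 -0.105   0.12  ] [(array([ 0.479 , -0.1953, -0.0081]), np.float64(0.06321915439408206))]
```

View pics/d.png

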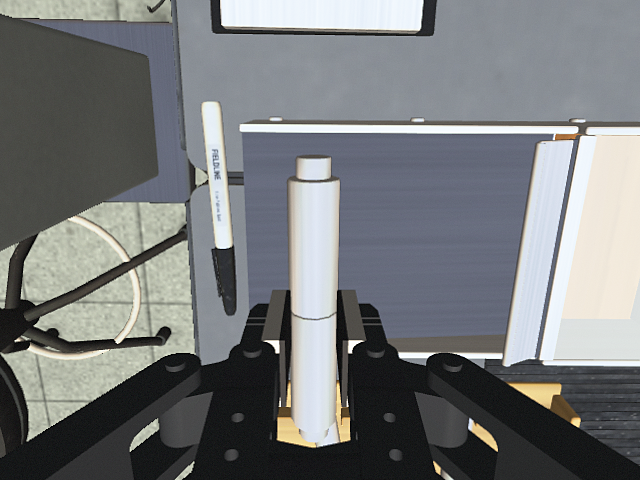

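The shaft is held across the jaws, with its mid mark at (314,317) and its far end at row 155. The rails' inner edges are at rows ~131 and ~353. I'll work out the lateral alignment.

Run:
```python
from h import *
np.set_printoptions(precision=4,suppress=True)
C=cam('wrist')
for n,u,z in(('far rail',(330,131),.052),('far rail',(520,134),.052),('near rail',(450,353),.052),('shaft far end',(314,156),.127),('shaft far end low z',(314,156),.12),('mid',(314,317),.136),('near end',(314,440),.127),('plate left edge',(244,200),.043),('hinge line',(553,250),.057),('tray',(0,0),0)):print(n,atz(C,u,z))
```

```text
far rail [0.4406 0.0238 0.052 ]
far rail [0.5323 0.0238 0.052 ]
near rail [ 0.512  -0.0976  0.052 ]
shaft far end [0.4328 0.0208 0.127 ]
shaft far end low z [0.4328 0.0199 0.12  ]
mid [ 0.4337 -0.0313  0.136 ]
near end [ 0.4347 -0.0897  0.127 ]
plate left edge [ 0.3966 -0.0131  0.043 ]
hinge line [ 0.5559 -0.0333  0.057 ]
tray [0.2595 0.0869 0.    ]
```

```bash
python3 -m crank '[{"linear":[0.003,0.03,0.009],"dr":[0,0.8,0],"hand":-1},{"linear":[0.003,0.05,0.009],"dr":[0,0.8,0],"hand":-1},{"linear":[0.003,0.065,0.009],"dr":[0,0.8,0],"hand":-1},{"linear":[0.003,0.074,0.009],"dr":[0,0.8,0],"hand":-1},{"linear":[0.003,0.074,0.009],"dr":[0,0.8,0],"hand":-1},{"linear":[0.003,0.074,0.009],"dr":[0,0.8,0],"hand":-1}]'
python3 -m crank '[{"linear":[0,0,0],"dr":[0,0,0],"hand":-0.1},{"linear":[0,0,0],"dr":[0,0,0],"hand":0},{"linear":[0,0,0],"dr":[0,0,0],"hand":0},{"linear":[0,-0.02,0],"dr":[0,0,0],"hand":0},{"linear":[0,-0.06,0],"dr":[0,0,0],"hand":0},{"linear":[0,-0.1,0],"dr":[0,0,0],"hand":0},{"linear":[0,-0.1,0],"dr":[0,0,0],"hand":0},{"linear":[0,-0.1,0],"dr":[0,0,0],"hand":0}]'
python3 - <<'E'
from h import *
np.set_printoptions(precision=4,suppress=True)
o=bot.get_obs(); w,x,y,z=o['tool_rot']; print(o['eef_pos'],Rn.from_quat([x,y,z,w]).as_matrix()[:,2])
C,im=snap('wrist'); cv2.imwrite('pics/e.png',cv2.resize(im,(480,360)))
for i in bot.place_of('wrist','shaft_1'): print('shaft',round(i['score'],2),np.round(i['xy']),atz(C,i['xy'],.025))
E
```

```text
t: 15.08
eef_pos: [0.4423, -0.0392, 0.0481]
tool_rot: [-0.501, 0.501, -0.499, 0.499]
contact_force: [-0.2, 0.7, -1.5]
gripper_width: 0.182
t: 15.75
eef_pos: [0.4441, -0.039, 0.1508]
tool_rot: [0.503, -0.499, 0.498, -0.501]
contact_force: [0.4, 0.9, 0.2]
gripper_width: 0.501
[ 0.4441 -0.039   0.1508] [1.     0.0034 0.0062]
shaft 0.83 [370. 427.] [ 0.4889 -0.2008  0.025 ]
shaft 0.76 [378. 228.] [ 0.4876 -0.044   0.025 ]
shaft 0.68 [308. 430.] [ 0.4422 -0.2037  0.025 ]
shaft 0.57 [251. 427.] [ 0.3989 -0.2011  0.025 ]
shaft 0.55 [305. 223.] [ 0.4396 -0.0408  0.025 ]
```

View pics/e.png

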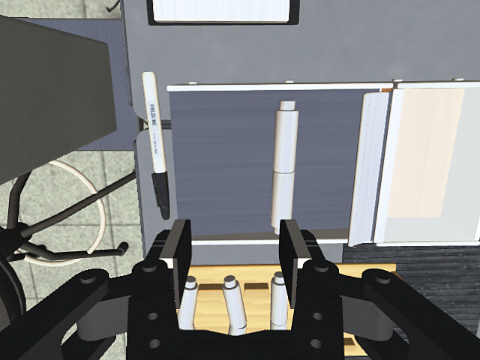

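The shaft has rolled from column 305 to about 378 and is still moving down the plate. I'll fetch the next one at x≈0.538 and check on this one later.

```bash
python3 -m crank '[{"linear":[0.03,0,0.02],"dr":[0,-0.6,0],"hand":-0.16},{"linear":[0.06,0,0.04],"dr":[0,-0.6,0],"hand":-0.16},{"linear":[0.09,0,0.06],"dr":[0,-0.6,0],"hand":-0.16},{"linear":[0.12,0,0.08],"dr":[0,-0.6,0],"hand":-0.16},{"linear":[0.15,0.02,0.095],"dr":[0,-0.6,0],"hand":-0.16},{"linear":[0.172,0.05,0.095],"dr":[0,-0.6,0],"hand":-0.16},{"linear":[0.172,0.05,0.095],"dr":[0,-0.6,0],"hand":-0.16},{"linear":[0.172,0.05,0.095],"dr":[0,-0.6,0],"hand":-0.16}]'
python3 - <<'E'
from h import *
np.set_printoptions(precision=4,suppress=True)
o=bot.get_obs(); w,x,y,z=o['tool_rot']; print(o['eef_pos'],Rn.from_quat([x,y,z,w]).as_matrix()[:,2])
C,im=snap('wrist'); cv2.imwrite('pics/f.png',cv2.resize(im,(480,360)))
S,im=snap('scene'); cv2.imwrite('pics/f2.png',im[200:340,200:400])
for i in bot.place_of('wrist','shaft_1'): print('shaft',round(i['score'],2),np.round(i['xy']),atz(C,i['xy'],.015))
for i in bot.place_of('scene','shaft_1'): print('scene shaft',round(i['score'],2),np.round(i['xy']),atz(S,i['xy'],.02))
E
```

```text
t: 16.52
eef_pos: [0.5349, -0.2118, 0.0947]
tool_rot: [-0.501, 0.504, -0.499, 0.495]
contact_force: [-0.0, 0.7, 1.2]
gripper_width: 0.421
[ 0.5349 -0.2118  0.0947] [ 0.9999  0.0109 -0.0072]
shaft 0.89 [ 63. 240.] [ 0.3982 -0.212   0.015 ]
shaft 0.89 [320. 239.] [ 0.538  -0.2094  0.015 ]
shaft 0.6 [236. 235.] [ 0.4925 -0.2079  0.015 ]
scene shaft 0.85 [340. 296.] [ 0.5342 -0.2183  0.02  ]
scene shaft 0.77 [310. 315.] [ 0.4374 -0.2119  0.02  ]
scene shaft 0.68 [298. 329.] [ 0.3876 -0.2218  0.02  ]
scene shaft 0.55 [404. 351.] [ 0.4999 -0.4345  0.02  ]
scene shaft 0.53 [325. 305.] [ 0.4855 -0.2149  0.02  ]
```

```bash
python3 -m crank '[{"linear":[0,0.03,0.003],"dr":[0,0,0],"hand":-0.16},{"linear":[0,0.06,0.003],"dr":[0,0,0],"hand":-0.16},{"linear":[0,0.075,0.003],"dr":[0,0,0],"hand":-0.16},{"linear":[0,0.081,0.003],"dr":[0,0,0],"hand":-0.16},{"linear":[0,0.081,0.003],"dr":[0,0,0],"hand":-0.16},{"linear":[0,0.081,0.003],"dr":[0,0,0],"hand":-1},{"linear":[0,0.081,0.003],"dr":[0,0,0],"hand":-1},{"linear":[0,0.081,0.003],"dr":[0,0,0],"hand":-1},{"linear":[0,0.081,0.003],"dr":[0,0,0],"hand":-1},{"linear":[0,0.081,0.003],"dr":[0,0,0],"hand":-1}]' 50
python3 -m crank '[{"linear":[0,-0.01,0],"dr":[0,0,0],"hand":-1},{"linear":[0,-0.03,0],"dr":[0,0,0],"hand":-1},{"linear":[0,-0.06,0],"dr":[0,0,0],"hand":-1},{"linear":[0,-0.09,0],"dr":[0,0,0],"hand":-1},{"linear":[0,-0.11,0],"dr":[0,0,0],"hand":-1},{"linear":[0,-0.11,0],"dr":[0,0,0],"hand":-1}]' 50
```

```text
t: 17.55
eef_pos: [0.5408, -0.2108, 0.0213]
tool_rot: [0.504, -0.503, 0.497, -0.497]
contact_force: [-10.9, 5.0, 28.0]
gripper_width: 0.082
t: 18.05
eef_pos: [0.5445, -0.2121, 0.1339]
tool_rot: [0.505, -0.501, 0.493, -0.5]
contact_force: [1.0, -0.3, 0.1]
gripper_width: 0.003
```

View pics/f2.png

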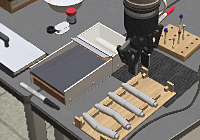

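The grip slid off the top because the TCP was about 4 mm too high. The plate is empty now. I'll look again before retrying lower.

```bash
python3 -m crank '[{"linear":[0,0.02,0],"dr":[0,0,0],"hand":-0.16},{"linear":[0,0.03,0],"dr":[0,0,0],"hand":-0.16},{"linear":[0,0.03,0],"dr":[0,0,0],"hand":-0.16},{"linear":[0,0.03,0],"dr":[0,0,0],"hand":-0.16}]'
python3 - <<'E'
from h import *
np.set_printoptions(precision=4,suppress=True)
o=bot.get_obs(); w,x,y,z=o['tool_rot']; print(o['eef_pos'],Rn.from_quat([x,y,z,w]).as_matrix()[:,2])
C,im=snap('wrist'); cv2.imwrite('pics/g.png',cv2.resize(im,(480,360)))
for i in bot.place_of('wrist','shaft_1'): print('shaft',round(i['score'],2),np.round(i['xy']),atz(C,i['xy'],.015))
E
```

```text
t: 18.38
eef_pos: [0.5401, -0.2105, 0.0967]
tool_rot: [-0.503, 0.504, -0.497, 0.496]
contact_force: [1.0, -0.2, 0.7]
gripper_width: 0.42
[ 0.5401 -0.2105  0.0967] [ 0.9999  0.014  -0.0019]
shaft 0.81 [137. 246.] [ 0.4433 -0.214   0.015 ]
shaft 0.78 [ 51. 239.] [ 0.3969 -0.2109  0.015 ]
shaft 0.7 [316. 237.] [ 0.5416 -0.2074  0.015 ]
shaft 0.63 [222. 238.] [ 0.4904 -0.2093  0.015 ]
```

View pics/g.png

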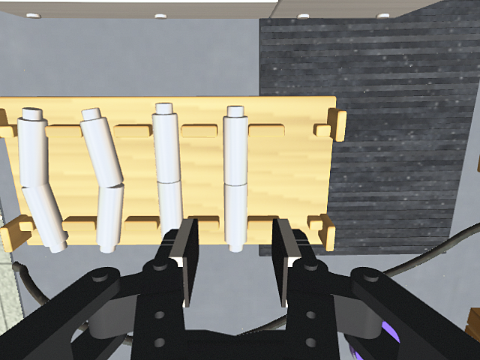

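The shaft still sits in its place, centred between the jaws at (235,180). I'll retry lower, commanding z≈0.008.

```bash
python3 -m crank '[{"linear":[0,0.03,0],"dr":[0,0,0],"hand":-0.16},{"linear":[0,0.06,0],"dr":[0,0,0],"hand":-0.16},{"linear":[0,0.075,0],"dr":[0,0,0],"hand":-0.16},{"linear":[0,0.088,0],"dr":[0,0,0],"hand":-0.16},{"linear":[0,0.088,0],"dr":[0,0,0],"hand":-0.16},{"linear":[0,0.088,0],"dr":[0,0,0],"hand":-1},{"linear":[0,0.088,0],"dr":[0,0,0],"hand":-1},{"linear":[0,0.088,0],"dr":[0,0,0],"hand":-1},{"linear":[0,0.088,0],"dr":[0,0,0],"hand":-1},{"linear":[0,0.088,0],"dr":[0,0,0],"hand":-1}]' 50
python3 -m crank '[{"linear":[0,-0.01,0],"dr":[0,0,0],"hand":-1},{"linear":[0,-0.03,0],"dr":[0,0,0],"hand":-1},{"linear":[0,-0.06,0],"dr":[0,0,0],"hand":-1},{"linear":[0,-0.09,0],"dr":[0,0,0],"hand":-1},{"linear":[0,-0.11,0],"dr":[0,0,0],"hand":-1},{"linear":[0,-0.11,0],"dr":[0,0,0],"hand":-1}]' 50
```

```text
t: 19.32
eef_pos: [0.5405, -0.2112, 0.0102]
tool_rot: [-0.503, 0.503, -0.497, 0.497]
contact_force: [-5.2, 0.3, 6.0]
gripper_width: 0.184
t: 19.82
eef_pos: [0.545, -0.2118, 0.125]
tool_rot: [0.505, -0.501, 0.493, -0.5]
contact_force: [0.7, -0.2, -2.1]
gripper_width: 0.184
```

```bash
python3 -m crank '[{"linear":[-0.03,0,-0.015],"dr":[0,0.5,0],"hand":-1},{"linear":[-0.06,0,-0.03],"dr":[0,0.5,0],"hand":-1},{"linear":[-0.09,0,-0.045],"dr":[0,0.5,0],"hand":-1},{"linear":[-0.12,0,-0.06],"dr":[0,0.5,0],"hand":-1},{"linear":[-0.15,0,-0.08],"dr":[0,0.5,0],"hand":-1},{"linear":[-0.174,0,-0.0965],"dr":[0,0.5,0],"hand":-1},{"linear":[-0.174,0,-0.0965],"dr":[0,0.5,0],"hand":-1},{"linear":[-0.174,0,-0.0965],"dr":[0,0.5,0],"hand":-1}]'
python3 - <<'E'
from h import *
np.set_printoptions(precision=4,suppress=True)
o=bot.get_obs(); w,x,y,z=o['tool_rot']; print(o['eef_pos'],o['gripper_width'],Rn.from_quat([x,y,z,w]).as_matrix()[:,2])
C,im=snap('wrist'); cv2.imwrite('pics/i.png',im)
g=cv2.cvtColor(im,6); 
for i in bot.cut_out('wrist','shaft_1'): print('shaft',round(i['score'],2),i['extent'],atz(C,(314,i['extent'][1]),.127),atz(C,(314,i['extent'][3]),.127))
E
```

```text
t: 20.48
eef_pos: [0.4416, -0.0365, 0.1195]
tool_rot: [0.503, -0.502, 0.498, -0.498]
contact_force: [0.4, -0.2, -0.9]
gripper_width: 0.183
[ 0.4416 -0.0365  0.1195] 0.18346501135790946 [1.     0.0088 0.0009]
shaft 0.67 [283.9, 157.8, 342.9, 447.8] [0.4416 0.0205 0.127 ] [ 0.4427 -0.0908  0.127 ]
shaft 0.2 [218.4, 110.6, 640.0, 365.6] [0.4415 0.0346 0.127 ] [ 0.4424 -0.0543  0.127 ]
```

```bash
python3 -m crank '[{"linear":[0.002,0.03,0],"dr":[0,0.2,0],"hand":-1},{"linear":[0.002,0.05,0],"dr":[0,0.2,0],"hand":-1},{"linear":[0.002,0.065,0],"dr":[0,0.2,0],"hand":-1},{"linear":[0.002,0.0745,0],"dr":[0,0.2,0],"hand":-1},{"linear":[0.002,0.0745,0],"dr":[0,0.2,0],"hand":-1},{"linear":[0.002,0.0745,0],"dr":[0,0.2,0],"hand":-1}]'
python3 -m crank '[{"linear":[0,0,0],"dr":[0,0,0],"hand":-0.1},{"linear":[0,0,0],"dr":[0,0,0],"hand":0},{"linear":[0,0,0],"dr":[0,0,0],"hand":0},{"linear":[0,-0.02,0],"dr":[0,0,0],"hand":0},{"linear":[0,-0.06,0],"dr":[0,0,0],"hand":0},{"linear":[0,-0.11,0],"dr":[0,0,0],"hand":0},{"linear":[0,-0.11,0],"dr":[0,0,0],"hand":0},{"linear":[0,-0.11,0],"dr":[0,0,0],"hand":0},{"linear":[0,-0.11,0],"dr":[0,0,0],"hand":0},{"linear":[0,-0.11,0],"dr":[0,0,0],"hand":0}]'
python3 - <<'E'
from h import *
np.set_printoptions(precision=4,suppress=True)
o=bot.get_obs(); w,x,y,z=o['tool_rot']; print(o['eef_pos'],Rn.from_quat([x,y,z,w]).as_matrix()[:,2])
C,im=snap('wrist'); cv2.imwrite('pics/j.png',cv2.resize(im,(480,360)))
for i in bot.place_of('wrist','shaft_1'): print('shaft',round(i['score'],2),np.round(i['xy']),atz(C,i['xy'],.025))
E
```

```text
t: 21.08
eef_pos: [0.4426, -0.041, 0.0446]
tool_rot: [-0.5, 0.5, -0.5, 0.5]
contact_force: [0.2, -0.2, -0.9]
gripper_width: 0.184
t: 21.92
eef_pos: [0.4411, -0.04, 0.154]
tool_rot: [-0.5, 0.501, -0.5, 0.499]
contact_force: [-0.4, 0.3, 0.6]
gripper_width: 0.503
[ 0.4411 -0.04    0.154 ] [ 1.      0.002  -0.0014]
shaft 0.74 [423. 225.] [ 0.5133 -0.044   0.025 ]
shaft 0.71 [312. 426.] [ 0.4409 -0.2044  0.025 ]
shaft 0.62 [257. 425.] [ 0.3987 -0.2031  0.025 ]
shaft 0.58 [373. 425.] [ 0.4873 -0.203   0.025 ]
```

The second shaft is rolling, at x≈0.513. Next is the middle one.

```bash
python3 -m crank '[{"linear":[0.03,0,0.01],"dr":[0,-0.7,0],"hand":-0.16},{"linear":[0.06,0,0.02],"dr":[0,-0.7,0],"hand":-0.16},{"linear":[0.09,0,0.03],"dr":[0,-0.7,0],"hand":-0.16},{"linear":[0.12,0,0.04],"dr":[0,-0.7,0],"hand":-0.16},{"linear":[0.15,0.02,0.05],"dr":[0,-0.7,0],"hand":-0.16},{"linear":[0.17,0.055,0.05],"dr":[0,-0.7,0],"hand":-0.16},{"linear":[0.17,0.055,0.05],"dr":[0,-0.7,0],"hand":-0.16},{"linear":[0.17,0.055,0.05],"dr":[0,-0.7,0],"hand":-0.16}]'
python3 - <<'E'
from h import *
np.set_printoptions(precision=4,suppress=True)
o=bot.get_obs(); w,x,y,z=o['tool_rot']; print(o['eef_pos'],Rn.from_quat([x,y,z,w]).as_matrix()[:,2])
C,im=snap('wrist'); cv2.imwrite('pics/k.png',cv2.resize(im,(480,360)))
for i in bot.place_of('wrist','shaft_1'): print('shaft',round(i['score'],2),np.round(i['xy']),atz(C,i['xy'],.015))
S,im=snap('scene'); cv2.imwrite('pics/k2.png',cv2.resize(im[200:340,200:400],None,fx=3,fy=3))
for i in bot.place_of('scene','shaft_1'): print('scene shaft',round(i['score'],2),np.round(i['xy']),atz(S,i['xy'],.02))
E
```

```text
t: 22.68
eef_pos: [0.4896, -0.2106, 0.0967]
tool_rot: [-0.501, 0.504, -0.499, 0.495]
contact_force: [0.6, 0.3, 0.8]
gripper_width: 0.422
[ 0.4896 -0.2106  0.0967] [ 0.9999  0.0112 -0.0068]
shaft 0.93 [230. 246.] [ 0.4437 -0.2137  0.015 ]
shaft 0.66 [313. 238.] [ 0.4892 -0.2082  0.015 ]
shaft 0.62 [145. 244.] [ 0.3968 -0.2129  0.015 ]
scene shaft 0.85 [313. 315.] [ 0.4429 -0.2163  0.02  ]
scene shaft 0.82 [324. 303.] [ 0.4893 -0.2081  0.02  ]
scene shaft 0.43 [303. 249.] [ 0.6005 -0.0283  0.02  ]
```

```bash
python3 -m crank '[{"linear":[0,0.03,0.001],"dr":[0,0,0],"hand":-0.3},{"linear":[0,0.055,0.001],"dr":[0,0,0],"hand":-0.3},{"linear":[0,0.07,0.001],"dr":[0,0,0],"hand":-0.3},{"linear":[0,0.08,0.001],"dr":[0,0,0],"hand":-0.3},{"linear":[0,0.088,0.001],"dr":[0,0,0],"hand":-0.3},{"linear":[0,0.088,0.001],"dr":[0,0,0],"hand":-0.3},{"linear":[0,0.088,0.001],"dr":[0,0,0],"hand":-1},{"linear":[0,0.088,0.001],"dr":[0,0,0],"hand":-1},{"linear":[0,0.088,0.001],"dr":[0,0,0],"hand":-1},{"linear":[0,0.088,0.001],"dr":[0,0,0],"hand":-1}]' 50
python3 -m crank '[{"linear":[0,0,0],"dr":[0,0,0],"hand":-1},{"linear":[0,-0.01,0],"dr":[0,0,0],"hand":-1},{"linear":[0,-0.03,0],"dr":[0,0,0],"hand":-1},{"linear":[0,-0.06,0],"dr":[0,0,0],"hand":-1},{"linear":[0,-0.09,0],"dr":[0,0,0],"hand":-1},{"linear":[0,-0.11,0],"dr":[0,0,0],"hand":-1},{"linear":[0,-0.11,0],"dr":[0,0,0],"hand":-1}]' 50
```

```text
t: 23.72
eef_pos: [0.4934, -0.21, 0.0127]
tool_rot: [0.504, -0.503, 0.496, -0.497]
contact_force: [-2.8, 2.2, 6.1]
gripper_width: 0.183
t: 24.3
eef_pos: [0.4964, -0.2114, 0.1269]
tool_rot: [0.505, -0.502, 0.494, -0.5]
contact_force: [0.7, -0.1, -1.7]
gripper_width: 0.185
```

```bash
python3 -m crank '[{"linear":[-0.03,0,-0.008],"dr":[0,0.7,0],"hand":-1},{"linear":[-0.06,0,-0.016],"dr":[0,0.7,0],"hand":-1},{"linear":[-0.09,0,-0.024],"dr":[0,0.7,0],"hand":-1},{"linear":[-0.12,0,-0.032],"dr":[0,0.7,0],"hand":-1},{"linear":[-0.15,0,-0.04],"dr":[0,0.7,0],"hand":-1},{"linear":[-0.173,0,-0.048],"dr":[0,0.7,0],"hand":-1},{"linear":[-0.173,0,-0.048],"dr":[0,0.7,0],"hand":-1},{"linear":[-0.173,0,-0.048],"dr":[0,0.7,0],"hand":-1}]'
python3 - <<'E'
from h import *
np.set_printoptions(precision=4,suppress=True)
o=bot.get_obs(); w,x,y,z=o['tool_rot']; print(o['eef_pos'],o['gripper_width'],Rn.from_quat([x,y,z,w]).as_matrix()[:,2])
C,im=snap('wrist'); cv2.imwrite('pics/l.png',im)
for i in bot.cut_out('wrist','shaft_1'): print('shaft',round(i['score'],2),i['extent'],atz(C,(314,i['extent'][1]),.127),atz(C,(314,i['extent'][3]),.127))
E
```

```text
t: 24.97
eef_pos: [0.4425, -0.0366, 0.1218]
tool_rot: [0.501, -0.501, 0.499, -0.499]
contact_force: [0.2, -0.6, -2.3]
gripper_width: 0.185
[ 0.4425 -0.0366  0.1218] 0.18496209321766405 [1.     0.0048 0.0002]
shaft 0.77 [284.3, 158.8, 344.1, 446.7] [0.4427 0.0198 0.127 ] [ 0.4434 -0.0926  0.127 ]
shaft 0.4 [217.1, 110.8, 640.0, 361.0] [0.4427 0.0345 0.127 ] [ 0.4432 -0.054   0.127 ]
```

View pics/l.png

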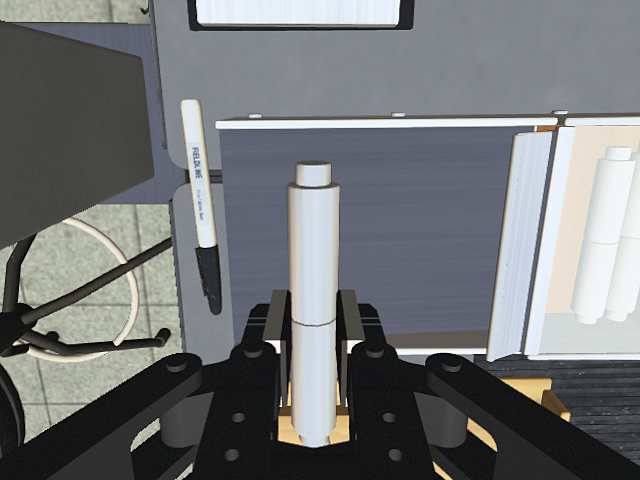

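Both earlier shafts lie in the box at (605,235) and (630,235), and the plate is clear. Pictures viewed: 12. I'll lay the third one down.

```bash
python3 -m crank '[{"linear":[0,0.03,0],"dr":[0,0.2,0],"hand":-1},{"linear":[0,0.05,0],"dr":[0,0.2,0],"hand":-1},{"linear":[0,0.065,0],"dr":[0,0.2,0],"hand":-1},{"linear":[0,0.075,0],"dr":[0,0.2,0],"hand":-1},{"linear":[0,0.075,0],"dr":[0,0.2,0],"hand":-1},{"linear":[0,0.075,0],"dr":[0,0.2,0],"hand":-1}]'
python3 -m crank '[{"linear":[0,0,0],"dr":[0,0,0],"hand":-0.1},{"linear":[0,0,0],"dr":[0,0,0],"hand":0},{"linear":[0,0,0],"dr":[0,0,0],"hand":0},{"linear":[0,-0.02,0],"dr":[0,0,0],"hand":0},{"linear":[0,-0.06,0],"dr":[0,0,0],"hand":0},{"linear":[0,-0.11,0],"dr":[0,0,0],"hand":0},{"linear":[0,-0.11,0],"dr":[0,0,0],"hand":0},{"linear":[0,-0.11,0],"dr":[0,0,0],"hand":0},{"linear":[0,-0.11,0],"dr":[0,0,0],"hand":0},{"linear":[0,-0.11,0],"dr":[0,0,0],"hand":0}]'
python3 - <<'E'
from h import *
np.set_printoptions(precision=4,suppress=True)
o=bot.get_obs(); w,x,y,z=o['tool_rot']; print(o['eef_pos'],Rn.from_quat([x,y,z,w]).as_matrix()[:,2])
C,im=snap('wrist'); cv2.imwrite('pics/m.png',cv2.resize(im,(480,360)))
for i in bot.place_of('wrist','shaft_1'): print('shaft',round(i['score'],2),np.round(i['xy']),atz(C,i['xy'],.025))
E
```

```text
t: 25.57
eef_pos: [0.4431, -0.0388, 0.0465]
tool_rot: [-0.499, 0.499, -0.501, 0.501]
contact_force: [-0.4, 0.4, -0.6]
gripper_width: 0.188
t: 26.4
eef_pos: [0.4419, -0.0376, 0.156]
tool_rot: [0.499, -0.5, 0.501, -0.5]
contact_force: [0.7, 0.9, -0.8]
gripper_width: 0.5
[ 0.4419 -0.0376  0.156 ] [ 1.     -0.0015 -0.0015]
shaft 0.84 [314. 425.] [ 0.4424 -0.2027  0.025 ]
shaft 0.82 [257. 424.] [ 0.3985 -0.2015  0.025 ]
shaft 0.6 [423. 224.] [ 0.5145 -0.0419  0.025 ]
```

The third is rolling too (x≈0.514). Next is the first bent one; I'll hover over it.

```bash
python3 -m crank '[{"linear":[0.03,0,0],"dr":[0,-0.8,0],"hand":0},{"linear":[0.06,0,0],"dr":[0,-0.8,0],"hand":0},{"linear":[0.09,0,0],"dr":[0,-0.8,0],"hand":0},{"linear":[0.12,0,0.005],"dr":[0,-0.8,0],"hand":0},{"linear":[0.15,0.02,0.008],"dr":[0,-0.8,0],"hand":0},{"linear":[0.173,0.055,0.008],"dr":[0,-0.8,0],"hand":0},{"linear":[0.173,0.055,0.008],"dr":[0,-0.8,0],"hand":0},{"linear":[0.173,0.055,0.008],"dr":[0,-0.8,0],"hand":0}]'
python3 - <<'E'
from h import *
np.set_printoptions(precision=4,suppress=True)
o=bot.get_obs(); w,x,y,z=o['tool_rot']; print(o['eef_pos'],Rn.from_quat([x,y,z,w]).as_matrix()[:,2])
C,im=snap('wrist'); cv2.imwrite('pics/n.png',im)
for i in bot.cut_out('wrist','shaft_1'):
  m=i['pixels']; e=i['extent']; print(round(i['score'],2),np.round(e))
  if i['score']>.4 and e[1]>100:
    for r in range(int(e[1])+8,int(e[3]),22):
      c=np.where(m[r])[0]
      if len(c): print('   ',r,c.min(),c.max(),atz(C,((c.min()+c.max())/2,r),.015)[:2])
for i in bot.place_of('wrist','shaft_1'): print('shaft',round(i['score'],2),np.round(i['xy']),atz(C,i['xy'],.015))
S,im=snap('scene')
for i in bot.place_of('scene','shaft_1'): print('scene shaft',round(i['score'],2),np.round(i['xy']),atz(S,i['xy'],.02))
E
```

```text
t: 27.17
eef_pos: [0.4478, -0.2115, 0.0988]
tool_rot: [-0.501, 0.504, -0.5, 0.496]
contact_force: [0.4, 0.1, 1.7]
gripper_width: 0.499
[ 0.4478 -0.2115  0.0988] [ 0.9999  0.009  -0.0069]
0.78 [281. 147. 333. 337.]
    155 290 312 [ 0.4407 -0.1645]
    177 289 321 [ 0.4429 -0.176 ]
    199 292 325 [ 0.4448 -0.1879]
    221 296 329 [ 0.4471 -0.2002]
    243 300 332 [ 0.4491 -0.2128]
    265 297 329 [ 0.4476 -0.2259]
    287 294 325 [ 0.4457 -0.2395]
    309 290 321 [ 0.4434 -0.2534]
    331 293 311 [ 0.4414 -0.2679]
0.67 [198. 140. 246. 309.]
    148 213 235 [ 0.4007 -0.1613]
    170 206 239 [ 0.3993 -0.1728]
    192 204 237 [ 0.3976 -0.1846]
    214 201 235 [ 0.3955 -0.1968]
    236 201 233 [ 0.3943 -0.2094]
    258 203 234 [ 0.3944 -0.2223]
    280 208 240 [ 0.3968 -0.2357]
    302 214 229 [ 0.3947 -0.2495]
shaft 0.89 [223. 240.] [ 0.3975 -0.2118  0.015 ]
shaft 0.71 [306. 246.] [ 0.4435 -0.2145  0.015 ]
scene shaft 0.82 [308. 314.] [ 0.437  -0.2062  0.02  ]
scene shaft 0.8 [298. 328.] [ 0.3884 -0.2191  0.02  ]
scene shaft 0.59 [342. 216.] [ 0.7876 -0.0007  0.02  ]
scene shaft 0.58 [408. 349.] [ 0.5098 -0.4365  0.02  ]
```

View pics/n.png

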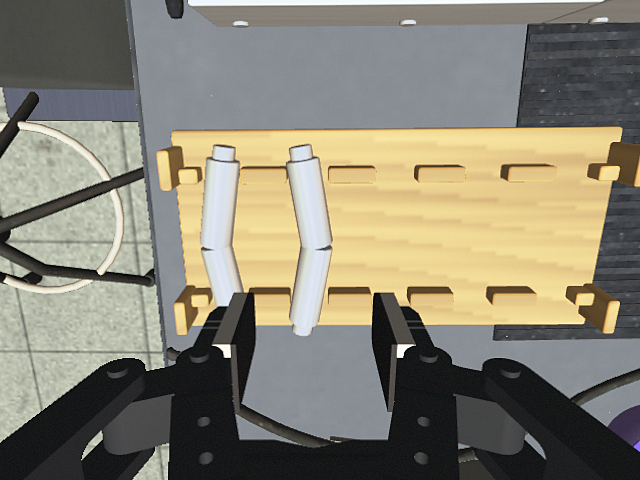

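Only the two bent shafts remain in the rack; this one's kink apex is at (316,246), x≈0.449. I'll grip it.

```bash
python3 -m crank '[{"linear":[0,0.03,0.001],"dr":[0,0,0],"hand":-0.16},{"linear":[0,0.055,0.001],"dr":[0,0,0],"hand":-0.16},{"linear":[0,0.07,0.001],"dr":[0,0,0],"hand":-0.16},{"linear":[0,0.08,0.001],"dr":[0,0,0],"hand":-0.16},{"linear":[0,0.09,0.001],"dr":[0,0,0],"hand":-0.16},{"linear":[0,0.09,0.001],"dr":[0,0,0],"hand":-0.16},{"linear":[0,0.09,0.001],"dr":[0,0,0],"hand":-1},{"linear":[0,0.09,0.001],"dr":[0,0,0],"hand":-1},{"linear":[0,0.09,0.001],"dr":[0,0,0],"hand":-1},{"linear":[0,0.09,0.001],"dr":[0,0,0],"hand":-1}]' 60
python3 -m crank '[{"linear":[0,0,0],"dr":[0,0,0],"hand":-1},{"linear":[0,-0.01,0],"dr":[0,0,0],"hand":-1},{"linear":[0,-0.03,0],"dr":[0,0,0],"hand":-1},{"linear":[0,-0.06,0],"dr":[0,0,0],"hand":-1},{"linear":[0,-0.09,0],"dr":[0,0,0],"hand":-1},{"linear":[0,-0.12,0],"dr":[0,0,0],"hand":-1},{"linear":[0,-0.12,0],"dr":[0,0,0],"hand":-1}]' 60
python3 - <<'E'
from h import *
np.set_printoptions(precision=4,suppress=True)
S,im=snap('side')
for c in('side','scene'):
  S,_=snap(c)
  for i in bot.cut_out(c,'scrap_tray')[:1]:
    cn=max(cv2.findContours(i['pixels'].astype(np.uint8),0,2)[0],key=cv2.contourArea)
    print(c,i['score'],cv2.minAreaRect(np.array([1000*atz(S,q[0],.026)[:2] for q in cn],np.float32)))
E
```

```text
t: 28.25
eef_pos: [0.4509, -0.2108, 0.0127]
tool_rot: [-0.503, 0.503, -0.497, 0.497]
contact_force: [-4.3, 1.5, 7.5]
gripper_width: 0.18
t: 28.83
eef_pos: [0.4555, -0.2123, 0.138]
tool_rot: [0.505, -0.501, 0.494, -0.501]
contact_force: [1.2, 0.3, -1.4]
gripper_width: 0.181
side 0.9 ((530.7199096679688, -412.2223815917969), (179.18899536132812, 149.8769073486328), 82.80953979492188)
scene 0.89 ((517.3513793945312, -436.8946533203125), (143.0448760986328, 168.24728393554688), 81.78712463378906)
```

```bash
python3 -m crank '[{"linear":[0.03,0,0.01],"dr":[0,4,0],"hand":-1},{"linear":[0.06,0,0.02],"dr":[0,7.8,0],"hand":-1},{"linear":[0.09,0,0.03],"dr":[0,7.8,0],"hand":-1},{"linear":[0.12,0,0.04],"dr":[0,7.8,0],"hand":-1},{"linear":[0.15,0,0.05],"dr":[0,7.8,0],"hand":-1},{"linear":[0.18,0,0.06],"dr":[0,7.8,0],"hand":-1},{"linear":[0.21,0,0.08],"dr":[0,7.8,0],"hand":-1},{"linear":[0.21,0,0.08],"dr":[0,7.8,0],"hand":-1},{"linear":[0.21,0,0.08],"dr":[0,7.8,0],"hand":-1}]'
python3 - <<'E'
from h import *
np.set_printoptions(precision=4,suppress=True)
o=bot.get_obs(); w,x,y,z=o['tool_rot']; print(o['eef_pos'],o['gripper_width'],Rn.from_quat([x,y,z,w]).as_matrix()[:,2])
C,im=snap('wrist'); cv2.imwrite('pics/p.png',im)
for n in('scrap_tray','lamp'):
 for i in bot.place_of('wrist',n): print(n,round(i['score'],2),np.round(i['xy']),atz(C,i['xy'],0))
E
```

```text
t: 29.83
eef_pos: [0.5334, -0.421, 0.1295]
tool_rot: [0.467, -0.468, 0.531, -0.53]
contact_force: [0.1, -0.0, -1.9]
gripper_width: 0.184
[ 0.5334 -0.421   0.1295] 0.18370686693558522 [ 0.9921 -0.1256 -0.0027]
scrap_tray 0.61 [528.  79.] [ 0.6706 -0.3514  0.    ]
lamp 0.81 [527.  84.] [ 0.6705 -0.3542  0.    ]
```

View pics/p.png

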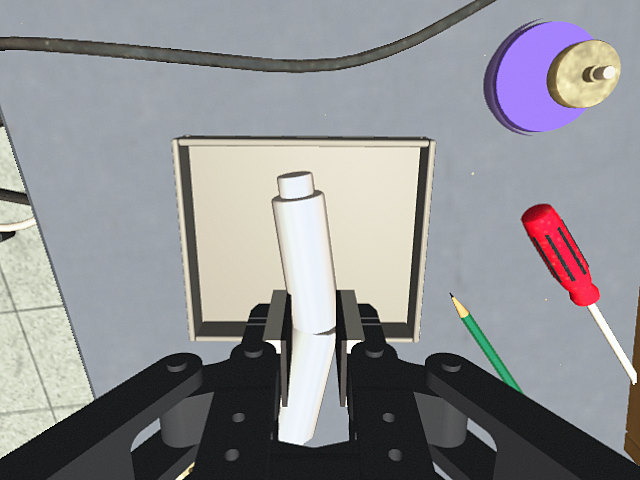

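The bent shaft hangs over the tray. The tray rim's corners are at about (173,140), (435,137), (419,341), (191,341), and the lamp is well to the right at (555,75).

Run:
```python
from h import *
np.set_printoptions(precision=4,suppress=True)
C=cam('wrist')
p=np.array([atz(C,u,.026) for u in((173,140),(435,137),(419,341),(191,341))]);print(p[:,:2],p.mean(0))
print(np.linalg.norm(p[0]-p[1]),np.linalg.norm(p[1]-p[2]),np.degrees(np.arctan2(*(p[1]-p[0])[1::-1])))
print('ends',atz(C,(296,173),.133),atz(C,(295,445),.133),'kink',atz(C,(313,330),.133))
```

```text
[[ 0.4614 -0.3557]
 [ 0.6081 -0.3721]
 [ 0.5925 -0.501 ]
 [ 0.4452 -0.483 ]] [ 0.5268 -0.428   0.026 ]
0.14758843403753513 0.12988265317570258 -6.380724711930467
ends [ 0.5344 -0.3663  0.133 ] [ 0.5194 -0.4743  0.133 ] kink [ 0.5328 -0.4241  0.133 ]
```

```bash
python3 -m crank '[{"linear":[0.0075,0.03,0.0246],"dr":[0,0,0],"hand":-1},{"linear":[0.0075,0.06,0.0246],"dr":[0,0,0],"hand":-1},{"linear":[0.0075,0.085,0.0246],"dr":[0,0,0],"hand":-1},{"linear":[0.0075,0.105,0.0246],"dr":[0,0,0],"hand":-1},{"linear":[0.0075,0.1165,0.0246],"dr":[0,0,0],"hand":-1},{"linear":[0.0075,0.1165,0.0246],"dr":[0,0,0],"hand":-1},{"linear":[0.0075,0.1165,0.0246],"dr":[0,0,0],"hand":-1}]'
python3 -m crank '[{"linear":[0,0,0],"dr":[0,0,0],"hand":-0.4},{"linear":[0,0,0],"dr":[0,0,0],"hand":-0.3},{"linear":[0,0,0],"dr":[0,0,0],"hand":-0.3},{"linear":[0,-0.02,0],"dr":[0,0,0],"hand":-0.3},{"linear":[0,-0.06,0],"dr":[0,0,0],"hand":-0.3},{"linear":[0,-0.1,0],"dr":[0,0,0],"hand":-0.3},{"linear":[0,-0.12,0],"dr":[0,0,0],"hand":-0.3},{"linear":[0,-0.12,0],"dr":[0,0,0],"hand":-0.3}]'
```

```text
t: 30.57
eef_pos: [0.5575, -0.4297, 0.0156]
tool_rot: [0.468, -0.468, 0.53, -0.53]
contact_force: [-0.5, 0.3, -1.4]
gripper_width: 0.182
t: 31.23
eef_pos: [0.5605, -0.4332, 0.143]
tool_rot: [-0.469, 0.467, -0.526, 0.534]
contact_force: [0.1, -1.4, -0.1]
gripper_width: 0.351
```

```bash
python3 -m crank '[{"linear":[-0.025,0,-0.025],"dr":[0,-3,0],"hand":-0.16},{"linear":[-0.05,0,-0.05],"dr":[0,-7.5,0],"hand":-0.16},{"linear":[-0.075,0,-0.075],"dr":[0,-7.5,0],"hand":-0.16},{"linear":[-0.1,0,-0.1],"dr":[0,-7.5,0],"hand":-0.16},{"linear":[-0.125,0,-0.125],"dr":[0,-7.5,0],"hand":-0.16},{"linear":[-0.15,0,-0.15],"dr":[0,-7.5,0],"hand":-0.16},{"linear":[-0.175,0,-0.17],"dr":[0,-7.5,0],"hand":-0.16},{"linear":[-0.1976,0.02,-0.19],"dr":[0,-7.5,0],"hand":-0.16},{"linear":[-0.1976,0.035,-0.19],"dr":[0,-7.5,0],"hand":-0.16},{"linear":[-0.1976,0.035,-0.19],"dr":[0,-7.5,0],"hand":-0.16}]'
python3 - <<'E'
from h import *
np.set_printoptions(precision=4,suppress=True)
o=bot.get_obs(); w,x,y,z=o['tool_rot']; print(o['eef_pos'],Rn.from_quat([x,y,z,w]).as_matrix()[:,2])
C,im=snap('wrist'); cv2.imwrite('pics/q.png',im)
for i in bot.cut_out('wrist','shaft_1')[:2]:
  m=i['pixels']; e=i['extent']; print(round(i['score'],2),np.round(e))
  for r in range(int(e[1])+8,int(e[3]),22):
      c=np.where(m[r])[0]
      if len(c): print('   ',r,c.min(),c.max(),atz(C,((c.min()+c.max())/2,r),.015)[:2])
S,im=snap('scene')
for i in bot.place_of('scene','shaft_1'): print('scene shaft',round(i['score'],2),np.round(i['xy']),atz(S,i['xy'],.02))
E
```

```text
t: 32.07
eef_pos: [0.3911, -0.2085, 0.0987]
tool_rot: [-0.502, 0.503, -0.499, 0.496]
contact_force: [-0.3, -0.2, 0.2]
gripper_width: 0.416
[ 0.3911 -0.2085  0.0987] [ 1.      0.0091 -0.0033]
0.64 [300. 151. 348. 341.]
    159 320 342 [ 0.4    -0.1633]
    181 311 345 [ 0.3987 -0.175 ]
    203 308 341 [ 0.397  -0.1869]
    225 305 337 [ 0.3953 -0.1993]
    247 301 333 [ 0.3933 -0.2121]
    269 305 336 [ 0.3954 -0.2252]
    291 309 340 [ 0.3979 -0.2387]
    313 313 344 [ 0.4005 -0.2527]
    335 323 342 [ 0.4031 -0.2672]
scene shaft 0.76 [296. 327.] [ 0.389  -0.2139  0.02  ]
scene shaft 0.63 [201. 234.] [0.4534 0.2274 0.02  ]
scene shaft 0.53 [417. 339.] [ 0.5464 -0.4369  0.02  ]
```

Bent apex is at x≈0.3935; I'll descend and grip.

```bash
python3 -m crank '[{"linear":[0.002,0.03,0.003],"dr":[0,0,0],"hand":-0.16},{"linear":[0.002,0.055,0.003],"dr":[0,0,0],"hand":-0.16},{"linear":[0.002,0.07,0.003],"dr":[0,0,0],"hand":-0.16},{"linear":[0.002,0.08,0.003],"dr":[0,0,0],"hand":-0.16},{"linear":[0.002,0.09,0.003],"dr":[0,0,0],"hand":-0.16},{"linear":[0.002,0.09,0.003],"dr":[0,0,0],"hand":-0.16},{"linear":[0.002,0.09,0.003],"dr":[0,0,0],"hand":-1},{"linear":[0.002,0.09,0.003],"dr":[0,0,0],"hand":-1},{"linear":[0.002,0.09,0.003],"dr":[0,0,0],"hand":-1},{"linear":[0.002,0.09,0.003],"dr":[0,0,0],"hand":-1}]' 60
python3 -m crank '[{"linear":[0,0,0],"dr":[0,0,0],"hand":-1},{"linear":[0,-0.01,0],"dr":[0,0,0],"hand":-1},{"linear":[0,-0.03,0],"dr":[0,0,0],"hand":-1},{"linear":[0,-0.06,0],"dr":[0,0,0],"hand":-1},{"linear":[0,-0.09,0],"dr":[0,0,0],"hand":-1},{"linear":[0,-0.12,0],"dr":[0,0,0],"hand":-1},{"linear":[0,-0.12,0],"dr":[0,0,0],"hand":-1}]' 60
python3 -m crank '[{"linear":[0.03,0,0.015],"dr":[0,4,0],"hand":-1},{"linear":[0.06,0,0.03],"dr":[0,7.5,0],"hand":-1},{"linear":[0.09,0,0.045],"dr":[0,7.5,0],"hand":-1},{"linear":[0.12,0,0.06],"dr":[0,7.5,0],"hand":-1},{"linear":[0.15,0,0.075],"dr":[0,7.5,0],"hand":-1},{"linear":[0.18,0,0.09],"dr":[0,7.5,0],"hand":-1},{"linear":[0.213,0,0.105],"dr":[0,7.5,0],"hand":-1},{"linear":[0.213,0,0.105],"dr":[0,7.5,0],"hand":-1},{"linear":[0.213,0,0.105],"dr":[0,7.5,0],"hand":-1}]'
python3 - <<'E'
from h import *
np.set_printoptions(precision=4,suppress=True)
o=bot.get_obs(); w,x,y,z=o['tool_rot']; print(o['eef_pos'],o['gripper_width'],Rn.from_quat([x,y,z,w]).as_matrix()[:,2])
C,im=snap('wrist'); cv2.imwrite('pics/r.png',im)
E
```

```text
t: 33.1
eef_pos: [0.3941, -0.213, 0.0109]
tool_rot: [-0.501, 0.502, -0.499, 0.498]
contact_force: [-5.9, -1.2, 2.9]
gripper_width: 0.183
t: 33.68
eef_pos: [0.4002, -0.2143, 0.1365]
tool_rot: [0.504, -0.5, 0.495, -0.502]
contact_force: [0.7, -0.6, -1.2]
gripper_width: 0.185
t: 34.43
eef_pos: [0.503, -0.4268, 0.1307]
tool_rot: [-0.467, 0.468, -0.53, 0.531]
contact_force: [-0.2, 0.7, -1.2]
gripper_width: 0.18
[ 0.503  -0.4268  0.1307] 0.1800487008690864 [ 0.9921 -0.1257  0.0007]
```

View pics/r.png

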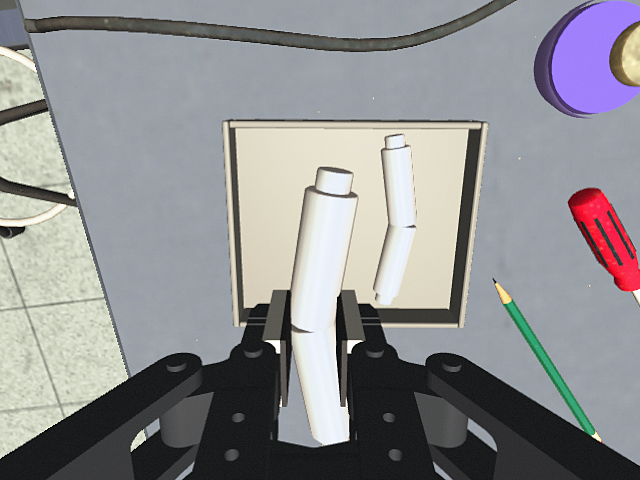

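The first bent shaft lies in the tray at (397,220). The rim corners are at (222,122), (488,122), (463,326) and (236,326). I'll compute the drop point on the left side.

Run:
```python
from h import *
np.set_printoptions(precision=4,suppress=True)
C=cam('wrist')
p=np.array([atz(C,u,.026) for u in((222,122),(488,122),(463,326),(236,326))]);c=p.mean(0);d=p[1]-p[0]
a=np.arctan2(d[1],d[0]);print(c,np.linalg.norm(d),np.linalg.norm(p[1]-p[2]),np.degrees(a))
R=np.array([[np.cos(a),np.sin(a)],[-np.sin(a),np.cos(a)]])
for n,u,z in(('in tray kink',(402,227),.015),('end',(394,136),.013),('end',(385,301),.013),('held end',(334,169),.135),('held end',(330,443),.135),('held kink',(315,330),.135)):
  X=atz(C,u,z);print(n,X[:2],R@(X-c)[:2])
e=bot.get_obs()['eef_pos'];print('tool in tray',R@(e-c)[:2])
```

```text
[ 0.5261 -0.4288  0.026 ] 0.1480642235269112 0.1272104139343808 -7.158024931703122
in tray kink [ 0.5581 -0.4333] [ 0.0323 -0.0005]
end [ 0.5573 -0.3772] [0.0245 0.0551]
end [ 0.5439 -0.4838] [ 0.0245 -0.0523]
held end [ 0.5163 -0.3731] [-0.0166  0.054 ]
held end [ 0.5028 -0.4802] [-0.0166 -0.0539]
held kink [ 0.5031 -0.43  ] [-0.0226 -0.0041]
tool in tray [-0.0236  0.0008]
```

```bash
python3 -m crank '[{"linear":[0,0.03,-0.0075],"dr":[0,0,0],"hand":-1},{"linear":[0,0.06,-0.0075],"dr":[0,0,0],"hand":-1},{"linear":[0,0.085,-0.0075],"dr":[0,0,0],"hand":-1},{"linear":[0,0.105,-0.0075],"dr":[0,0,0],"hand":-1},{"linear":[0,0.118,-0.0075],"dr":[0,0,0],"hand":-1},{"linear":[0,0.118,-0.0075],"dr":[0,0,0],"hand":-1},{"linear":[0,0.118,-0.0075],"dr":[0,0,0],"hand":-1}]'
python3 -m crank '[{"linear":[0,0,0],"dr":[0,0,0],"hand":-0.4},{"linear":[0,0,0],"dr":[0,0,0],"hand":-0.3},{"linear":[0,0,0],"dr":[0,0,0],"hand":-0.3},{"linear":[0,-0.02,0],"dr":[0,0,0],"hand":-0.3},{"linear":[0,-0.06,0],"dr":[0,0,0],"hand":-0.3},{"linear":[0,-0.1,0],"dr":[0,0,0],"hand":-0.3},{"linear":[0,-0.13,0],"dr":[0,0,0],"hand":-0.3},{"linear":[0,-0.13,0],"dr":[0,0,0],"hand":-0.3}]'
python3 - <<'E'
from h import *
np.set_printoptions(precision=4,suppress=True)
o=bot.get_obs(); w,x,y,z=o['tool_rot']; print(o['eef_pos'],Rn.from_quat([x,y,z,w]).as_matrix()[:,2])
C,im=snap('wrist'); cv2.imwrite('pics/s.png',im)
for n in ('shaft_1','scrap_tray'):
 for i in bot.place_of('wrist',n): print(n,round(i['score'],2),np.round(i['xy']),atz(C,i['xy'],.013))
E
```

```text
t: 35.07
eef_pos: [0.4956, -0.4232, 0.0127]
tool_rot: [0.468, -0.468, 0.53, -0.53]
contact_force: [0.1, 0.0, -0.7]
gripper_width: 0.186
t: 35.73
eef_pos: [0.4987, -0.4274, 0.1505]
tool_rot: [-0.469, 0.467, -0.526, 0.535]
contact_force: [0.9, -0.9, -0.2]
gripper_width: 0.351
[ 0.4987 -0.4274  0.1505] [ 0.9922 -0.1243  0.0114]
shaft_1 0.95 [313. 208.] [ 0.5011 -0.423   0.013 ]
shaft_1 0.59 [393. 211.] [ 0.5541 -0.4322  0.013 ]
scrap_tray 0.71 [350. 211.] [ 0.5256 -0.4281  0.013 ]
```

Both bent shafts are in the tray: network points (0.501,-0.423) and (0.554,-0.432), with the tray centre at (0.526,-0.428). My 16 views are used up, so from here I check by the networks and numbers. I'll move over the stand for the box and flap.

```bash
python3 -m crank '[{"linear":[-0.038,-0.02,0],"dr":[0,0,0],"hand":-0.5},{"linear":[-0.076,-0.04,0],"dr":[0,0,0],"hand":-0.5},{"linear":[-0.114,-0.055,0],"dr":[0,0,0],"hand":-0.5},{"linear":[-0.152,-0.055,0],"dr":[0,0,0],"hand":-0.5},{"linear":[-0.19,-0.055,0],"dr":[0,0,0],"hand":-0.5},{"linear":[-0.228,-0.055,0],"dr":[0,-3,0],"hand":-0.5},{"linear":[-0.266,-0.055,0],"dr":[0,-7.5,0],"hand":-0.5},{"linear":[-0.304,-0.055,0],"dr":[0,-7.5,0],"hand":-0.5},{"linear":[-0.342,-0.055,-0.003],"dr":[0,-7.5,0],"hand":-0.5},{"linear":[-0.377,-0.055,-0.003],"dr":[0,-7.5,0],"hand":-0.5}]'
python3 -m crank '[{"linear":[0,0,0],"dr":[0,0,0],"hand":-0.5},{"linear":[0,0,0],"dr":[0,0,0],"hand":-0.5}]'
python3 - <<'E'
from h import *
np.set_printoptions(precision=4,suppress=True)
o=bot.get_obs(); w,x,y,z=o['tool_rot']; print(o['eef_pos'],Rn.from_quat([x,y,z,w]).as_matrix()[:,2])
C,im=snap('wrist','t.png')
for n,z in (('shaft_1',.02),('flap_edge',.07),('flap_hinge',.057),('plate_top',.0395),('box_floor',.01),('roll_stand',0)):
 for i in bot.place_of('wrist',n)[:5]: print(n,round(i['score'],2),np.round(i['xy']),atz(C,i['xy'],z))
for i in bot.search_frame('wrist','flap')[:2]: e=i['extent'];print('flap',i['score'],np.round(e),atz(C,e[:2],.07),atz(C,e[2:],.057))
for c in('scene','side'):
 S,_=snap(c)
 for n,z in(('shaft_1',.02),('flap_edge',.07),('flap_hinge',.057)):
  for i in bot.place_of(c,n)[:5]: print(c,n,round(i['score'],2),np.round(i['xy']),atz(S,i['xy'],z))
E
```

```text
t: 36.72
eef_pos: [0.5376, -0.0469, 0.1959]
tool_rot: [-0.501, 0.503, -0.499, 0.497]
contact_force: [0.2, 1.0, 0.2]
gripper_width: 0.25
t: 36.88
eef_pos: [0.5384, -0.0466, 0.1959]
tool_rot: [-0.503, 0.504, -0.498, 0.496]
contact_force: [-0.6, -0.6, -0.6]
gripper_width: 0.252
[ 0.5384 -0.0466  0.1959] [ 0.9999  0.0124 -0.0027]
flap_edge 0.8 [311. 204.] [ 0.5371 -0.0358  0.07  ]
flap_hinge 0.92 [341. 198.] [ 0.5567 -0.0346  0.057 ]
plate_top 0.69 [175. 193.] [ 0.44   -0.0364  0.0395]
roll_stand 0.65 [291. 180.] [ 0.5203 -0.0325  0.    ]
roll_stand 0.5 [178. 194.] [ 0.4295 -0.0449  0.    ]
flap 0.69 [301. 104. 342. 285.] [0.53   0.0255 0.07  ] [ 0.5597 -0.0975  0.057 ]
scene shaft_1 0.83 [398. 352.] [ 0.4888 -0.4271  0.02  ]
scene shaft_1 0.81 [415. 338.] [ 0.5453 -0.4301  0.02  ]
scene shaft_1 0.63 [283. 269.] [ 0.5079 -0.0455  0.02  ]
scene shaft_1 0.36 [302. 249.] [ 0.5979 -0.0255  0.02  ]
scene flap_edge 0.75 [259. 275.] [ 0.4161 -0.064   0.07  ]
scene flap_edge 0.61 [284. 249.] [ 0.5246 -0.0347  0.07  ]
scene flap_edge 0.52 [322. 311.] [ 0.4297 -0.2568  0.07  ]
scene flap_edge 0.49 [340. 218.] [ 0.7209 -0.0501  0.07  ]
side shaft_1 0.57 [349. 205.] [ 0.5522 -0.4301  0.02  ]
side shaft_1 0.39 [367. 208.] [ 0.5039 -0.4127  0.02  ]
side flap_edge 0.55 [352. 271.] [ 0.5307 -0.0407  0.07  ]
```

Run:
```python
from h import *
im=cv2.cvtColor(cv2.imread('pics/t.png'),6)
C=cam('wrist')
# warp to a world grid at z=.03, 5 mm cells x .39..655, y .03..-.105
for y in np.arange(.04,-.115,-.012):
    print('%6.3f'%y,' '.join('%3d'%(lambda p: im[int(p[1]),int(p[0])] if 0<=p[0]<640 and 0<=p[1]<480 else -1)(proj(C,(x,y,.03))) for x in np.arange(.39,.665,.008)))
```

```text
0.040 134 130 133 134 134 131 135 134 139 134 133 134 137 133 133 135 134 134 131 131 133 137 133 133 136 136 133 134 136 135 133 133 133 132 134
 0.028 153 133 131 134 134 135 138 135 132 132 132 131 131 222 134 133 134 132 131 133 131 130 144 146 176 153 158 166 176 194 218 225 235 245 133
 0.016 123 101 100 101  97  99  98  98  99  98  98  97  99  98  99 100  99 100 214 219 214  77 239 226 227 228 228 226 226 227 227 212 214 250 133
 0.004 210  97  97  96  97  96  97  97  96  97  93  95  95  97  97  98  96  98 110 217 215  84 239 226 229 234 246 215 239 224 245 244 212 250 134
-0.008 235 103 102 101 103  99 100 103  99 100  98  97  99  98  98  98 100 100 102 218 213 124 241 226 229 236 246 215 244 248 246 244 213 251  50
-0.020 240  96 100  99  96  98  96  99  96  96  97 100 102 100 101 101 101 102 114 216 213  96 240 228 228 239 246 214 244 235 245 244 212 251 134
-0.032 236  98 101 100 100  99 101 100 102 101 100 101 101 103 102 103 103 105 113 209 214 210 241 227 228 240 245 216 245 242 246 244 214 251  77
-0.044 237 100 100 102 103 103 104 104 101 103 104 102 103 100 103 103 103 101  99 208 212 164 239 227 229 231 246 209 240 237 245 245 215 250  76
-0.056  48 102 100  99 102 102 102 102 101 102 100 103 101 101 102 106 104 102 100 207 212 208 240 226 229 230 245 213 245 244 245 244 212 254  65
-0.068  44 100 100 101 104 104 101 103  99 102  99 105  99  99  98  99  97  99  93 210 217 215 238 227 226 239 245 214 245 245 245 245 214 252  67
-0.080  44  99 101  97  99  97  98  98  97  98  99 103 102 102 103 101 103 102  92 210 217 214 238 227 228 239 245 212 246 242 245 245 212 253  58
-0.092  62 100  98  99  97 100 101  97  98 100  99  99 101 102 100  99  98  98  87 208 216 213 236 220 218 218 245 216 244 213 246 230 214 255  66
-0.104 136  97  97 101 102 100  90  90  90  92  93  91  93  91  91  92  90  92  79 214 216 216 233 215 217 216 217 216 215 217 217 218 218 233  72
```

The plate is clear. The box shows three bright 18 mm stripes at x ≈ 0.594, 0.618 and 0.634, so all three straight shafts are in. The flap hinge is at x≈0.5565 and its edge at ≈0.534. I'll shut the gripper, tilt the tip 10° toward the box and come down on the flap.

```bash
python3 -m crank '[{"linear":[-0.0105,0.03,-0.003],"dr":[5,0,0],"hand":-1},{"linear":[-0.0105,0.06,-0.003],"dr":[10,0,0],"hand":-1},{"linear":[-0.0105,0.08,-0.003],"dr":[10,0,0],"hand":-1},{"linear":[-0.0105,0.1,-0.003],"dr":[10,0,0],"hand":-1},{"linear":[-0.0105,0.1,-0.003],"dr":[10,0,0],"hand":-1},{"linear":[-0.0105,0.1,-0.003],"dr":[10,0,0],"hand":-1},{"linear":[-0.0105,0.1,-0.003],"dr":[10,0,0],"hand":-1},{"linear":[-0.0105,0.1,-0.003],"dr":[10,0,0],"hand":-1}]' 30
python3 - <<'E'
from h import *
np.set_printoptions(precision=4,suppress=True)
o=bot.get_obs(); w,x,y,z=o['tool_rot']; print(o['eef_pos'],o['contact_force'],o['gripper_width']);print(Rn.from_quat([x,y,z,w]).as_matrix())
C,im=snap('wrist','u.png'); 
for n,z in (('flap_edge',.065),('flap_hinge',.057)):
 for i in bot.place_of('wrist',n)[:2]: print(n,round(i['score'],2),np.round(i['xy']),atz(C,i['xy'],z))
for i in bot.cut_out('wrist','flap')[:1]: print(i['score'],i['extent'])
E
```

```text
t: 38.35
eef_pos: [0.5375, -0.039, 0.0988]
tool_rot: [0.544, -0.455, 0.452, -0.54]
contact_force: [0.1, -0.2, 0.5]
gripper_width: -0.003
[ 0.5375 -0.039   0.0988] [ 0.0652 -0.2101  0.4692] -0.00309225252170379
[[ 0.0068  0.1763  0.9843]
 [-1.      0.0014  0.0067]
 [-0.0002 -0.9843  0.1763]]
flap_edge 0.9 [298. 266.] [ 0.5368 -0.034   0.065 ]
flap_hinge 0.95 [334. 257.] [ 0.5546 -0.0338  0.057 ]
0.64 [284.9, 125.5, 341.0, 305.3]
```

```bash
python3 -m crank '[{"linear":[0,0.015,-0.004],"dr":[0,0,0],"hand":-1},{"linear":[0,0.03,-0.007],"dr":[0,0,0],"hand":-1},{"linear":[0,0.037,-0.0085],"dr":[0,0,0],"hand":-1},{"linear":[0,0.043,-0.0097],"dr":[0,0,0],"hand":-1},{"linear":[0,0.049,-0.0108],"dr":[0,0,0],"hand":-1},{"linear":[0,0.054,-0.0117],"dr":[0,0,0],"hand":-1},{"linear":[0,0.054,-0.0117],"dr":[0,0,0],"hand":-1}]'
python3 - <<'E'
from h import *
np.set_printoptions(precision=4,suppress=True)
o=bot.get_obs(); print(o['eef_pos'],o['contact_force'])
C,im=snap('wrist','v.png'); S,_=snap('side')
for c in('wrist','side'):
 for n,z in (('flap_edge',.045),('flap_hinge',.057)):
  for i in bot.place_of(c,n)[:2]: print(c,n,round(i['score'],2),np.round(i['xy']),atz(cam(c),i['xy'],z))
E
```

```text
t: 39.13
eef_pos: [0.5336, -0.039, 0.0414]
tool_rot: [0.543, -0.456, 0.453, -0.54]
contact_force: [-0.8, 0.2, -0.1]
gripper_width: -0.004
[ 0.5336 -0.039   0.0414] [-0.7826  0.2306 -0.0545]
wrist flap_edge 0.65 [334. 299.] [ 0.5411 -0.0333  0.045 ]
wrist flap_hinge 0.88 [387. 316.] [ 0.5572 -0.0351  0.057 ]
side flap_edge 0.75 [352. 281.] [ 0.5299 -0.0416  0.045 ]
side flap_hinge 0.56 [340. 281.] [ 0.5537 -0.0235  0.057 ]
```

```bash
python3 -m crank '[{"linear":[0,0.001,0.004],"dr":[0,0,0],"hand":-1},{"linear":[0,0.001,0.007],"dr":[0,0,0],"hand":-1},{"linear":[0,0.002,0.01],"dr":[0,0,0],"hand":-1},{"linear":[0,0.002,0.01],"dr":[0,0,0],"hand":-1}]'
python3 - <<'E'
from h import *
np.set_printoptions(precision=4,suppress=True)
snap('wrist','v2.png')
for n,z in (('flap_edge',.036),('flap_hinge',.057)):
  for i in bot.place_of('wrist',n)[:2]: print(n,round(i['score'],2),np.round(i['xy']),atz(cam('wrist'),i['xy'],z))
for i in bot.search_frame('wrist','flap')[:1]: print(i)
E
python3 -m crank '[{"linear":[0,0.001,0.003],"dr":[0,0,0],"hand":-1},{"linear":[0,0.001,0.005],"dr":[0,0,0],"hand":-1},{"linear":[0,0.001,0.005],"dr":[0,0,0],"hand":-1}]'
python3 -m crank '[{"linear":[0,0,0.002],"dr":[0,0,0],"hand":-1},{"linear":[0,0,0.003],"dr":[0,0,0],"hand":-1},{"linear":[0,0,0.003],"dr":[0,0,0],"hand":-1}]'
```

```text
t: 39.77
eef_pos: [0.5426, -0.0389, 0.0411]
tool_rot: [0.543, -0.457, 0.454, -0.539]
contact_force: [-4.8, 0.2, 1.8]
gripper_width: 0.004
flap_edge 0.94 [344. 292.] [ 0.5554 -0.0342  0.036 ]
flap_edge 0.67 [  5. 322.] [ 0.439  -0.0369  0.036 ]
flap_hinge 0.66 [248. 260.] [ 0.5198 -0.0114  0.057 ]
flap_hinge 0.61 [359. 322.] [ 0.5556 -0.0356  0.057 ]
{'extent': [332.9, 131.8, 370.6, 343.7], 'score': 0.81}
t: 40.22
eef_pos: [0.5432, -0.039, 0.0402]
tool_rot: [0.541, -0.459, 0.456, -0.537]
contact_force: [-18.9, 0.9, 12.6]
gripper_width: 0.0
t: 40.47
eef_pos: [0.5433, -0.039, 0.0401]
tool_rot: [0.54, -0.46, 0.458, -0.536]
contact_force: [-27.5, 1.1, 18.5]
gripper_width: -0.002
```

The flap is against its stop: the force rises with no motion, and the edge x equals the hinge x. I'll back off up the plate, lift clear and verify.

```bash
python3 -m crank '[{"linear":[0,-0.002,-0.015],"dr":[0,0,0],"hand":-1},{"linear":[0,-0.004,-0.03],"dr":[0,0,0],"hand":-1},{"linear":[0,-0.006,-0.045],"dr":[0,0,0],"hand":-1},{"linear":[0,-0.03,-0.045],"dr":[0,0,0],"hand":-1},{"linear":[0,-0.065,-0.04],"dr":[0,0,0],"hand":-1},{"linear":[0,-0.1,-0.035],"dr":[-5,0,0],"hand":-1},{"linear":[0,-0.13,-0.03],"dr":[-10,0,0],"hand":-1},{"linear":[0,-0.155,-0.02],"dr":[-10,0,0],"hand":-1},{"linear":[0,-0.155,-0.02],"dr":[-10,0,0],"hand":-1},{"linear":[0,-0.155,-0.02],"dr":[-10,0,0],"hand":-1}]'
python3 - <<'E'
from h import *
np.set_printoptions(precision=4,suppress=True)
o=bot.get_obs(); print(o['eef_pos'],o['contact_force'])
C,im=snap('wrist','w.png')
for n,z in (('flap_edge',.034),('flap_hinge',.057),('shaft_1',.02)):
  for i in bot.place_of('wrist',n)[:5]: print(n,round(i['score'],2),np.round(i['xy']),atz(C,i['xy'],z))
for i in bot.cut_out('wrist','flap')[:2]: e=i['extent'];print('flap',i['score'],np.round(e),atz(C,e[:2],.057),atz(C,e[2:],.034))
g=cv2.cvtColor(im,6)
for y in (0,-.035,-.07): print(y,[int(g[tuple(proj(C,(x,y,.034))[::-1].astype(int))]) for x in np.arange(.50,.66,.004)])
for c in('scene','side'):
 S,_=snap(c)
 for n,z in(('shaft_1',.02),('flap_edge',.034),('cover',.005),('pad',0),('scrap_tray',0),('mug',0),('lamp',0),('jar',0)):
  for i in bot.place_of(c,n)[:4 if n[0:2]=='sh' else 1]: print(c,n,round(i['score'],2),np.round(i['xy']),atz(S,i['xy'],z))
E
```

```text
t: 41.3
eef_pos: [0.5085, -0.0391, 0.1936]
tool_rot: [0.504, -0.5, 0.497, -0.5]
contact_force: [0.5, -0.7, -0.9]
gripper_width: 0.002
[ 0.5085 -0.0391  0.1936] [ 0.4738 -0.6758 -0.9305]
flap_edge 0.95 [380. 202.] [ 0.5583 -0.0342  0.034 ]
flap_hinge 0.69 [382. 210.] [ 0.5559 -0.0348  0.057 ]
flap 0.78 [369. 117. 388. 291.] [0.5444 0.0257 0.057 ] [ 0.5681 -0.1044  0.034 ]
0 [99, 102, 104, 103, 103, 102, 102, 102, 103, 102, 104, 105, 103, 104, 68, 100, 242, 241, 226, 228, 230, 205, 240, 245, 246, 246, 234, 245, 245, 245, 229, 242, 245, 245, 211, 212, 213, 211, 240, 157, 72]
-0.035 [98, 99, 97, 98, 99, 98, 100, 100, 101, 101, 100, 100, 100, 100, 64, 103, 242, 240, 227, 229, 229, 227, 241, 245, 245, 244, 237, 244, 245, 244, 218, 245, 246, 245, 223, 212, 213, 212, 222, 168, 79]
-0.07 [101, 102, 101, 100, 101, 99, 99, 101, 100, 100, 100, 99, 102, 100, 48, 104, 243, 236, 229, 226, 227, 226, 241, 244, 245, 246, 230, 245, 245, 245, 221, 241, 245, 244, 246, 213, 214, 212, 219, 254, 53]
scene shaft_1 0.61 [402. 351.] [ 0.4962 -0.4322  0.02  ]
scene shaft_1 0.58 [417. 338.] [ 0.5483 -0.4342  0.02  ]
scene flap_edge 0.85 [291. 254.] [ 0.5531 -0.03    0.034 ]
scene cover 0.76 [202. 245.] [0.4351 0.2014 0.005 ]
scene scrap_tray 0.7 [407. 348.] [ 0.5249 -0.4269  0.    ]
scene mug 0.91 [344. 217.] [0.8082 0.0105 0.    ]
scene lamp 0.77 [418. 302.] [ 0.6645 -0.3595  0.    ]
scene jar 0.49 [271. 222.] [0.6429 0.1469 0.    ]
side shaft_1 0.62 [351. 207.] [ 0.5464 -0.417   0.02  ]
side cover 0.61 [399. 386.] [0.4375 0.2    0.005 ]
side scrap_tray 0.86 [358. 209.] [ 0.5274 -0.4447  0.    ]
side mug 0.66 [222. 304.] [0.8001 0.0032 0.    ]
side jar 0.82 [285. 353.] [0.6444 0.1351 0.    ]
```

Every check passes: the dark plate shows right up to the hinge line, so the flap hangs shut. The box shows three shafts, the tray two, and the cover and bystanders are in place.

```bash
python3 -c "
from station import bot
print(bot.hand_in())"
```

```text
the job is handed in; nothing more can be done
None
```

The job is handed in. The cover is on the pad, the three straight shafts are in the box, the two bent ones are in the tray, and the flap is closed.

**How the shafts were sorted:** I rolled only the three straight ones. The other two were visibly kinked in the rack, so I put them straight in the tray without trying them on the plate.

**Last checks:**
- **Cover:** it lies at about (0.436, 0.201), within a few mm of my first fix on the pad, well inside the 40 mm limit.
- **Straight shafts:** the plate is empty, and brightness profiles through the clear top show three shafts. This rests on the profiles alone, since the network found no shafts in the box through the top.
- **Bent shafts:** both are inside the tray, seen from the wrist and the scene camera. The tray has not moved.
- **Flap:** I pushed it to its stop, at about 27 N. Edge and hinge then lined up in x (0.558 and 0.556), so it hangs vertical.
- **Mug, lamp and jar:** all within about 1 cm of my first measurements.

**What went wrong or disagreed:**
- One grasp was about 4 mm too high and slid off the top of a shaft. The shaft stayed in its place, and a lower second try held.
- One scene-camera report put a shaft on the plate, but the wrist picture showed the plate clear.
- The side and scene cameras differ by about 2 cm on the tray's position (y).
- My 16 picture views were used up before the flap was closed, so everything after that was checked by numbers and networks only.

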